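# Reload the objective carrier in reverse order

## Task

Move the four microscope objectives from the white storage rack into the black carrier rack in reverse order, counting along each rack from its end with the steel knob: the objective nearest the knob in the storage rack goes into the carrier pocket farthest from the knob, the second into the third pocket, and so on. Keep them upright, set each one down gently on the floor of its pocket without dropping it, and let go of them all.

Things in the scene. Friction and masses are not known exactly. Their poses are not given: they have to be found in the camera images.
- storage: the white storage rack, full at the start. 62 x 236 mm, fixed; place and angle vary. Origin: centre of underside; y runs along the row to the knob end, z up. Four 54 mm square pockets centred at x = 0, y = +87 (by the knob), +29, -29, -87 mm; pocket floor 4 mm, walls (4 mm thick) 12 mm above the underside. Steel knob, 22 mm wide, 32 mm high, at y = +136 mm.
- carrier: the black carrier rack (grey pocket floors), empty at the start. 62 x 236 mm, fixed; place and angle vary. Origin: centre of underside; y runs along the row to the knob end, z up. Four 54 mm square pockets centred at x = 0, y = +87 (by the knob), +29, -29, -87 mm; pocket floor 4 mm, walls (4 mm thick) 12 mm above the underside. Steel knob, 22 mm wide, 32 mm high, at y = +136 mm.
- lens_slim: the slim tall objective: plain straight barrel 28 mm in diameter, 76 mm high in all, short taper only above 66 mm. Aluminium with thin black bands, 0.1 to 0.3 kg, loose, upright on its flat base in any pocket of the storage rack. Origin: centre of the base, z up; round, so its yaw means nothing. The straight barrel can be gripped from 0 to 44 mm up.
- lens_stout: the short stout objective: barrel 36 mm in diameter, only 50 mm high, with a wide flat glass top. Aluminium with thin black bands, 0.1 to 0.3 kg, loose, upright on its flat base in any pocket of the storage rack. Origin: centre of the base, z up; round, so its yaw means nothing. The straight barrel can be gripped from 0 to 44 mm up.
- lens_cone: the cone-nosed objective: barrel 34 mm in diameter up to 46 mm, then a long cone to a small tip at 66 mm. Aluminium with thin black bands, 0.1 to 0.3 kg, loose, upright on its flat base in any pocket of the storage rack. Origin: centre of the base, z up; round, so its yaw means nothing. The straight barrel can be gripped from 0 to 44 mm up.
- lens_step: the stepped objective: barrel 32 mm in diameter up to 44 mm, then two narrower round steps (21 mm, then 14 mm) to 60 mm. Aluminium with thin black bands, 0.1 to 0.3 kg, loose, upright on its flat base in any pocket of the storage rack. Origin: centre of the base, z up; round, so its yaw means nothing. The straight barrel can be gripped from 0 to 44 mm up.
- pad_slim: black rubber pad, round, 38 mm across, 4 mm thick, fixed for good on the floor of the storage pocket in which the slim objective starts (that stands on it, its base 8 mm above the rack's underside). Origin: centre of its underside. The carrier has no pads.
- pad_stout: black rubber pad, round, 51 mm across, 4 mm thick, fixed for good on the floor of the storage pocket in which the stout objective starts (that stands on it, its base 8 mm above the rack's underside). Origin: centre of its underside. The carrier has no pads.
- pad_cone: black rubber pad, square, 46 mm, sides along the rack, 4 mm thick, fixed for good on the floor of the storage pocket in which the cone objective starts (that stands on it, its base 8 mm above the rack's underside). Origin: centre of its underside. The carrier has no pads.
- pad_step: black rubber pad, square, 36 mm, turned 45 degrees (a diamond), 4 mm thick, fixed for good on the floor of the storage pocket in which the step objective starts (that stands on it, its base 8 mm above the rack's underside). Origin: centre of its underside. The carrier has no pads.

How it is judged:
By the outcome, as a careful person would: the job done as asked, in the order asked, and still so for the second after the job is handed in, with the robot touching nothing.
It also fails if it takes over 120 s, if anything falls off the work surface, if the arm or the gripper's body presses on something with over 40 N, if the wrist force passes 120 N, or if a joint passes its speed limit or range.

## Robot

A 6-joint arm with a two-finger parallel gripper is mounted at the origin on the work surface. World frame = base frame: x ahead of the robot, y to its left, z up, the work surface at z = 0. Lengths are in m, angles in rad, forces in N, time in s.
With the tool pointing down it reaches from about 0.25 to 0.775 m from the base axis. Payload 4 kg.
Tool frame: the origin (TCP) lies between the finger pads; the fingertips stand 11 mm ahead of it and the grasp point (between the pads) lies 8 mm behind it; z points along the fingers, y is the direction in which the jaws open and shut (so a half turn about z gives the same grasp; the last joint's range is limited). The gripper opens to 94 mm and grips with 3 to 60 N. Pads are 16 mm wide; open, the fingers measure 119 mm over their backs; the gripper's body (75 mm by 177 mm) begins 78 mm behind the grasp point.
Start: joints at [-1.382, 0.087, 1.371, -0, 1.684, -0.103], TCP at [0.158, -0.527, 0.217] pointing down, gripper open.
Joint ranges: [-3.1, 3.1], [-0.76, 2.03], [0.27, 2.55], [-1.08, 4.22], [0.17, 2.65], [-2.57, 2.57]. Speed limits (rad/s): [2.79, 2.79, 3.14, 3.14, 3.14, 3.14].

## Interface

Orientations are given as [roll, pitch, yaw] about the fixed x, y, z axes, in that order (R = Rz(yaw) Ry(pitch) Rx(roll)).
In Python, from bench import get_obs, cams, ticket gives the robot as it stands. The module is installed in compiled form; this text tells all that it offers.
- The arm moves only by the shell command python3 -m crank 'ROWS'. ROWS is JSON, a list of rows, each an object of numbers: "tx", "ty", "tz": the shift along the tool's x, y, z in cm; "twist": the turn about the tool's z in degrees; "grip": the opening, from 0 (shut) to 1 (fully open). In form: [{"tx": .., "ty": .., "tz": .., "twist": .., "grip": ..}, ...]. A call has 1 to 12 rows; each row shifts and turns the commanded pose from where the row before left it, along the tool's axes as they then stand; what a row does not reach is not made up. A row lasts 1/8 s, in which the tool goes at most 62.5 mm and 10.7 degrees, less where a joint would pass 70% of its speed; a pose out of reach is approached as far as the arm can. A call is refused whole if a number of a shift passes 6.25 or a number of a turn 10.7, either way. A call with a gripper value outside its range is refused whole. The fingers move at their own pace and stop on an object; the grip force is fixed at half the most. Time passes only in rows, so rows that do not move let the fingers close. It gives the time, the measured TCP pose, the force and the opening at its end, in the units of the state.
- get_obs(): the state, without advancing time (a new reading comes with each control period).
- cams.snapshot(name): name is "scene" or "top"; returns a dict with "frame" (384x512x3 uint8, red, green, blue), "intrinsics" (3x3 intrinsics, pixels), "R" (3x3) and "t" (3): a world point X has camera coordinates R X + t. Camera axes: x right, y down, z forward; pixel columns grow to the right and rows downward; lengths in m; the calibration is good to about 2 mm. A picture is of the moment at which its call begins. There is no depth.
- ticket.close_job(): hands the job in, once; it reports no verdict.
Trained networks look in a picture, given as the dict that the camera call returned (one of the last four; its "shot" number tells which), for a name from the list of things; names that differ only in an ending like _2 or _b are one class to them, and where a whole thing is asked for, a point or a joint stands for the part that bears it (a point fixed in the world has none). Each returns a list of dicts, best first, with "conf" (0 to 1); they miss things now and then, are a little off and sometimes report something else, mostly with a low value. They report only what shows in the picture. A call takes as long as a camera call.
- cams.outline_of(picture, query): "region" (384x512 bool, what is visible of it) and "centre" ([column, row] in pixels, amid what is visible of it).
The state is a dict: "time": time; "joint_positions": joint angles; "qvel": joint speeds; "joint_torque": joint torques, N m; "tool_pos": TCP position; "ee_rot": TCP orientation; "wrist_force": force on the tool from outside, world axes, zero at the start; "wrist_torque": the same for the moment, N m; "width": finger opening in m.
Only numpy, scipy, OpenCV 4.12 (cv2) and the standard library are available. Lean on these libraries where they do the work, as an engineer would, in place of code of your own. Each camera call takes 0.05 s, during which the arm holds its last target.

## Working session

There is one attempt and no reset: what is moved stays moved. The work goes in short steps, Python scripts to look and compute and a shell command to move; the robot and the scene stay as the last step left them, time stands still between calls to the robot, and variables do not carry over. Pictures are saved under pics/ and viewed, and the job is handed in when it is done.

```bash
mkdir -p pics; cat > h.py <<'E'
import numpy as np, cv2
from bench import get_obs, cams, ticket
def save(s,n): cv2.imwrite('pics/'+n+'.png',s['frame'][:,:,::-1])
def ray(s,uv,z):
    K=np.array(s['intrinsics']);R=np.array(s['R']);t=np.array(s['t'])
    d=R.T@np.linalg.inv(K)@np.array([uv[0],uv[1],1.]);c=-R.T@t
    return c+d*(z-c[2])/d[2]
def proj(s,X):
    K=np.array(s['intrinsics']);p=K@(np.array(s['R'])@np.array(X)+np.array(s['t']));return p[:2]/p[2]
E
python3 - <<'E'
from h import *
np.set_printoptions(precision=4,suppress=True)
o=get_obs();print(o)
for n in('scene','top'):
    s=cams.snapshot(n);save(s,n+'0');print(n,s['shot'],s['intrinsics'],s['R'],s['t'],-np.array(s['R']).T@s['t'])
    for q in('storage','carrier','lens_slim','lens_stout','lens_cone','lens_step'):
        for r in cams.outline_of(s,q)[:2]: print(q,round(r['conf'],2),np.round(r['centre'],1),r['region'].sum())
E
```

```text
{'time': 0.0, 'joint_positions': array([-1.3821,  0.088 ,  1.3722, -0.    ,  1.6836, -0.1031]), 'qvel': array([-0.0014, -0.0005, -0.0001, -0.0005,  0.0009, -0.0006]), 'joint_torque': array([ -0.0014, -34.019 , -30.2428,   0.0715,   0.033 ,  -0.0002]), 'tool_pos': array([ 0.1581, -0.5262,  0.2153]), 'ee_rot': array([-3.1394, -0.0002,  0.2918]), 'wrist_force': array([-0.0324,  0.0149,  0.1926]), 'wrist_torque': array([-0.0069,  0.005 , -0.0337]), 'width': 0.09415077708160367}
scene 1 [[371.5834   0.     253.4611]
 [  0.     371.5834 188.738 ]
 [  0.       0.       1.    ]] [[ 0.4462  0.8948 -0.0135]
 [ 0.5429 -0.2827 -0.7908]
 [-0.7114  0.3455 -0.612 ]] [-0.2116 -0.278   1.2824] [ 1.1577 -0.3323  0.562 ]
storage 0.76 [342.6 181.1] 962
carrier 0.83 [185.9 224.7] 2767
lens_stout 0.58 [362.3 160.2] 321
lens_cone 0.81 [332.  171.4] 322
lens_step 0.58 [350.1 165.1] 296
top 2 [[411.9163   0.     252.8109]
 [  0.     411.9163 191.8501]
 [  0.       0.       1.    ]] [[ 0.013  -0.9994  0.0313]
 [-0.9934 -0.0165 -0.1131]
 [ 0.1136 -0.0296 -0.9931]] [-0.0412  0.5479  0.746 ] [ 0.4601 -0.0101  0.8041]
storage 0.96 [135.4 180.4] 2322
carrier 0.87 [336.8 195.4] 4185
carrier 0.25 [ 88.5 178.4] 420
lens_slim 0.56 [177.4 172.5] 285
lens_stout 0.66 [ 86.7 179. ] 457
lens_stout 0.23 [121.6 178.3] 340
lens_cone 0.93 [149.  178.1] 356
lens_step 0.76 [120.5 180.6] 312
lens_step 0.63 [ 87.6 177.9] 461
```

```bash
python3 - <<'E'
import cv2
a=cv2.imread('pics/top0.png');cv2.imwrite('pics/top0c.png',cv2.resize(a[100:300,40:440],None,fx=2,fy=2,interpolation=cv2.INTER_CUBIC))
a=cv2.imread('pics/scene0.png');cv2.imwrite('pics/scene0c.png',cv2.resize(a[110:310,100:420],None,fx=2.5,fy=2.5,interpolation=cv2.INTER_CUBIC))
E
```

```text
(no output)
```

View pics/top0c.png

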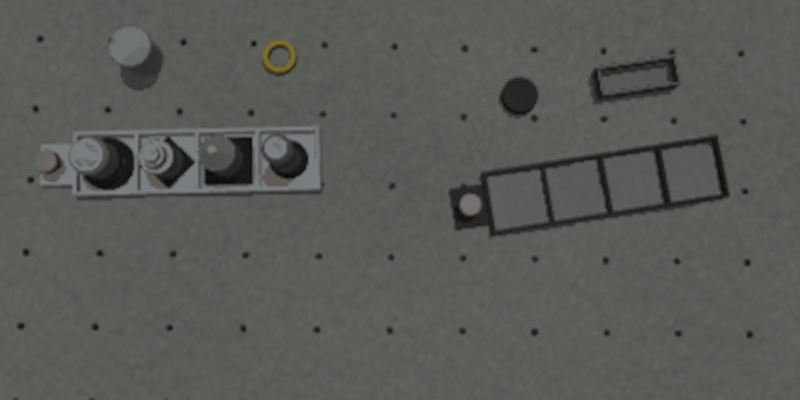

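View pics/scene0c.png

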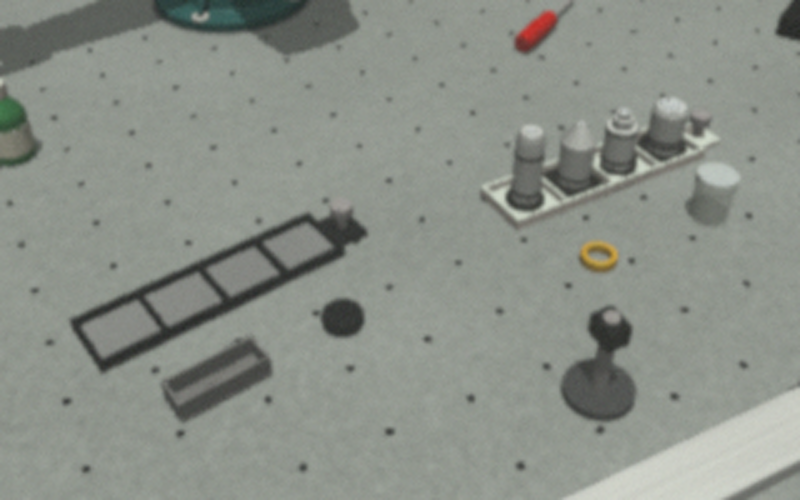

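The storage order from its knob (left end in the top view) is stout, step, cone, slim. The carrier's knob is also at its left end. Next I fit the rack poses in a rectified view.

```bash
cat >> h.py <<'E'
def rect(s,z,x0,x1,y0,y1,ppm=2000):
    # output: col = (y1-y)*ppm, row=(x1-x)*ppm
    K=np.array(s['intrinsics']);R=np.array(s['R']);t=np.array(s['t'])
    H=K@np.c_[R[:,0],R[:,1],R[:,2]*z+t]
    A=np.array([[0,-1/ppm,x1],[-1/ppm,0,y1],[0,0,1.]])
    return cv2.warpPerspective(s['frame'],H@A,(int((y1-y0)*ppm),int((x1-x0)*ppm)),flags=cv2.INTER_CUBIC|cv2.WARP_INVERSE_MAP)
E
python3 - <<'E'
from h import *
from scipy.optimize import minimize
T=cams.snapshot('top');S=cams.snapshot('scene')
def model(p):
    x,y,a=p;c,s=np.cos(a),np.sin(a);return lambda u,v:(x+c*u-s*v,y+s*u+c*v)
# sampling: top-face wall points (z=12mm) vs outside-surface/floor points
v=np.linspace(-117,117,160);u=np.linspace(-30,30,40)
def pts(kind):
    P=[]
    for sx in(-1,1):
        if kind=='wall':P+=[(sx*29,q,12) for q in v]
        else:P+=[(sx*37,q,0) for q in v]+[(sx*24.0,q,12) for q in v]
    for e in (-116,-58,0,58,116):
        if kind=='wall':P+=[(q,e,12) for q in u]
        else:
            for d in(-6,6):
                if abs(e+d)<116:P+=[(q,e+d,8) for q in u if abs(q)<25]
    if kind!='wall':P+=[(q,-124,0) for q in u]
    return np.array(P)/1000.
W,O=pts('wall'),pts('o')
def samp(s,p,P,G):
    x,y=model(p)(P[:,0],P[:,1]);X=np.c_[x,y,P[:,2]]@np.array(s['R']).T+s['t'];q=X@np.array(s['intrinsics']).T;q=(q[:,:2]/q[:,2:]).astype(np.float32)
    return cv2.remap(G,q[:,0][None],q[:,1][None],cv2.INTER_LINEAR)[0]
for name,sgn,p0 in(('storage',1,(.46,.22,0.0)),('carrier',-1,(.43,-.16,0.12))):
  for views in([T],[S],[T,S]):
    Gs=[cv2.GaussianBlur(cv2.cvtColor(s['frame'],cv2.COLOR_RGB2GRAY).astype(np.float32),(3,3),0) for s in views]
    def f(p):
        r=0
        for s,G in zip(views,Gs):r-=sgn*(samp(s,p,W,G).mean()-samp(s,p,O,G).mean())/G.std()
        return r
    if views==[T]:
      # start from outline
      o=[r for r in cams.outline_of(T,name)][0];c=ray(T,o['centre'],.01);print(name,'centre',c)
      best=min(((f((c[0]+dx,c[1]+dy,a)),(c[0]+dx,c[1]+dy,a)) for dx in np.arange(-.02,.021,.005) for dy in np.arange(-.05,.051,.005) for a in np.arange(-.25,.26,.05)),key=lambda t:t[0])
      st=best[1]
    r=minimize(f,st,method='Nelder-Mead',options=dict(initial_simplex=np.array(st)+np.array([[0,0,0],[.004,0,0],[0,.004,0],[0,0,.03]]),xatol=1e-5,fatol=1e-5))
    print(name,len(views),views[0]['shot'],np.round(r.x,4),round(r.fun,3))
  # overlay
  for s,n in((T,'t'),(S,'s')):
    I=s['frame'][:,:,::-1].copy() if name=='storage' else cv2.imread('pics/ov_%s.png'%n)
    big=cv2.resize(I,None,fx=3,fy=3,interpolation=cv2.INTER_CUBIC) if name=='storage' else I
    m=model(r.x)
    for (a,b,cc,d) in [(-31,-118,31,118)]+[(-27,y-27,27,y+27) for y in(-87,-29,29,87)]:
        L=[proj(s,(*m(q[0]/1e3,q[1]/1e3),.012)) for q in((a,b),(cc,b),(cc,d),(a,d))]
        cv2.polylines(big,[np.int32([(l+.5)*3-.5 for l in L])],True,(0,255,0),1)
    cv2.imwrite('pics/ov_%s.png'%n,big)
  if name=='carrier':
    t=cv2.imread('pics/ov_t.png');cv2.imwrite('pics/ov_tc1.png',t[430:730,150:620]);cv2.imwrite('pics/ov_tc2.png',t[430:730,750:1250])
E
```

```text
storage centre [0.5670311  0.19328741 0.01      ]
storage 1 3 [0.5717 0.1898 0.0421] -1.785Traceback (most recent call last):
  File "<stdin>", line 31, in <module>
ValueError: The truth value of an array with more than one element is ambiguous. Use a.any() or a.all()
```

```bash
cat > fit.py <<'E'
from h import *
from scipy.optimize import minimize
T=cams.snapshot('top');S=cams.snapshot('scene')
def model(p):
    x,y,a=p;c,s=np.cos(a),np.sin(a);return lambda u,v:(x+c*u-s*v,y+s*u+c*v)
v=np.linspace(-117,117,160);u=np.linspace(-30,30,40)
def pts(kind):
    P=[]
    for sx in(-1,1):
        if kind=='wall':P+=[(sx*29,q,12) for q in v]
        else:P+=[(sx*37,q,0) for q in v]+[(sx*24.0,q,12) for q in v]
    for e in (-116,-58,0,58,116):
        if kind=='wall':P+=[(q,e,12) for q in u]
        else:
            for d in(-6,6):
                if abs(e+d)<116:P+=[(q,e+d,8) for q in u if abs(q)<25]
    if kind!='wall':P+=[(q,-124,0) for q in u]
    return np.array(P)/1000.
W,O=pts('wall'),pts('o')
def samp(s,p,P,G):
    x,y=model(p)(P[:,0],P[:,1]);X=np.c_[x,y,P[:,2]]@np.array(s['R']).T+s['t'];q=X@np.array(s['intrinsics']).T;q=(q[:,:2]/q[:,2:]).astype(np.float32)
    return cv2.remap(G,q[:,0][None],q[:,1][None],cv2.INTER_LINEAR)[0]
for name,sgn in(('storage',1),('carrier',-1)):
  for tag,views in(('T',[T]),('S',[S]),('TS',[T,S])):
    Gs=[cv2.GaussianBlur(cv2.cvtColor(s['frame'],cv2.COLOR_RGB2GRAY).astype(np.float32),(3,3),0) for s in views]
    def f(p):
        return sum(-sgn*(samp(s,p,W,G).mean()-samp(s,p,O,G).mean())/G.std() for s,G in zip(views,Gs))
    if tag=='T':
      c=ray(T,cams.outline_of(T,name)[0]['centre'],.01)
      st=min(((f((c[0]+dx,c[1]+dy,a)),(c[0]+dx,c[1]+dy,a)) for dx in np.arange(-.02,.021,.005) for dy in np.arange(-.05,.051,.005) for a in np.arange(-.25,.26,.05)),key=lambda t:t[0])[1]
    r=minimize(f,st,method='Nelder-Mead',options=dict(initial_simplex=np.array(st)+np.array([[0,0,0],[.004,0,0],[0,.004,0],[0,0,.03]]),xatol=1e-5,fatol=1e-5))
    print(name,tag,np.round(r.x,4),round(r.fun,3))
  for s,n in((T,'t'),(S,'s')):
    big=cv2.resize(s['frame'][:,:,::-1].copy(),None,fx=3,fy=3,interpolation=cv2.INTER_CUBIC) if name=='storage' else cv2.imread('pics/ov_%s.png'%n)
    m=model(r.x)
    for (a,b,cc,d) in [(-31,-118,31,118)]+[(-27,y-27,27,y+27) for y in(-87,-29,29,87)]:
        L=[proj(s,(*m(q[0]/1e3,q[1]/1e3),.012)) for q in((a,b),(cc,b),(cc,d),(a,d))]
        cv2.polylines(big,[np.int32([(l+.5)*3-.5 for l in L])],True,(0,255,0),1)
    cv2.circle(big,tuple(np.int32((proj(s,(*m(0,.136),.032))+.5)*3)),3,(0,0,255),-1)
    cv2.imwrite('pics/ov_%s.png'%n,big)
t=cv2.imread('pics/ov_t.png');cv2.imwrite('pics/ov_tc.png',np.vstack([t[460:620,150:650],t[460:690,750:1250]]))
t=cv2.imread('pics/ov_s.png');cv2.imwrite('pics/ov_sc.png',t[420:840,350:1140])
E
python3 fit.py
```

```text
storage T [0.5717 0.1897 0.0421] -1.789
storage S [0.5691 0.1921 0.0448] -0.359
storage TS [0.5715 0.1902 0.0419] -2.065
carrier T [ 0.5525 -0.2078  0.1737] -3.148
carrier S [ 0.5607 -0.2071  0.1736] -1.049
carrier TS [ 0.5528 -0.2079  0.1744] -3.539
```

View pics/ov_tc.png

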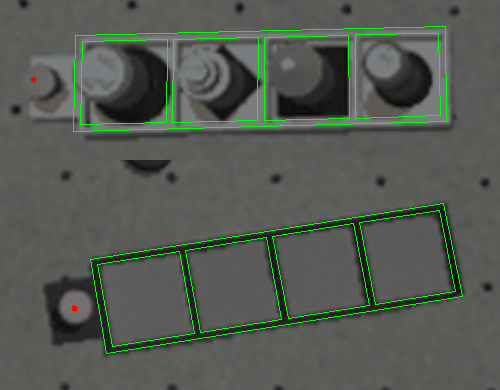

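View pics/ov_sc.png

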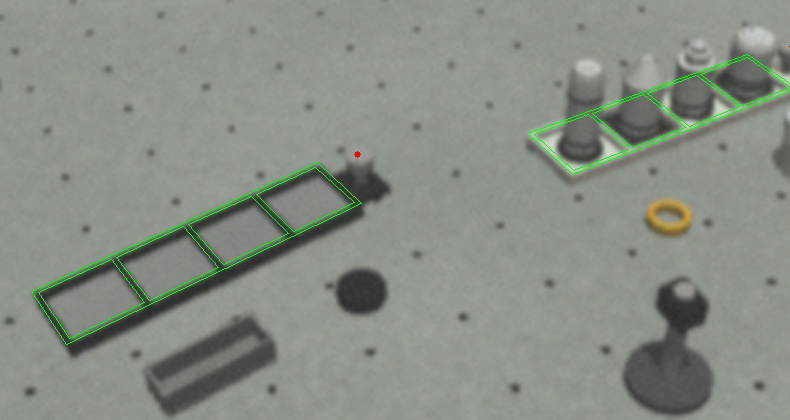

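```bash
cat >> h.py <<'E'
RACK={'storage':(.571,.190,.042),'carrier':(.554,-.208,.174)}
def pocket(n,v,u=0):
    x,y,a=RACK[n];return np.array([x-np.sin(a)*v+np.cos(a)*u,y+np.cos(a)*v+np.sin(a)*u])
def go(xy,z,yawdeg):
    o=get_obs();p=o['tool_pos'];y=o['ee_rot'][2];d=np.array([*xy,z])-p
    tx=np.array([np.cos(y),np.sin(y)]);ty=np.array([np.sin(y),-np.cos(y)])
    print('t',round(o['time'],2),'pos',np.round(p,4),'yaw',round(np.degrees(y),1),'| total tx %.2f ty %.2f tz %.2f cm twist %.1f (shift in present axes)'%(d[:2]@tx*100,d[:2]@ty*100,-d[2]*100,-(yawdeg-np.degrees(y))))
    ye=np.radians(yawdeg);tx=np.array([np.cos(ye),np.sin(ye)]);ty=np.array([np.sin(ye),-np.cos(ye)])
    print('   in final axes tx %.2f ty %.2f'%(d[:2]@tx*100,d[:2]@ty*100),'F',np.round(o['wrist_force'],1),'w',round(o['width'],4))
L={'stout':(.087,.036,.050,-.087),'step':(.029,.032,.060,-.029),'cone':(-.029,.034,.066,.029),'slim':(-.087,.028,.076,.087)}
E
python3 - <<'E'
from h import *
T=cams.snapshot('top');S=cams.snapshot('scene')
th=np.linspace(0,6.28,40);out=[]
for s,b in((T,(55,150,220,215)),(S,(285,140,400,205))):
    I=cv2.resize(s['frame'][:,:,::-1].copy(),None,fx=4,fy=4,interpolation=cv2.INTER_CUBIC)
    for k,(v,d,h,_) in L.items():
        c=pocket('storage',v)
        for z,col in((.008,(0,255,0)),(.050 if k!='slim' else .07,(0,0,255))):
            r=d/2
            cv2.polylines(I,[np.int32([(proj(s,(c[0]+r*np.cos(t),c[1]+r*np.sin(t),z))+.5)*4 for t in th])],True,col,1)
    I=I[b[1]*4:b[3]*4,b[0]*4:b[2]*4];out.append(cv2.copyMakeBorder(I,0,0,0,700-I.shape[1],cv2.BORDER_CONSTANT))
cv2.imwrite('pics/lens.png',np.vstack(out))
print('cup',ray(T,(105,122),.04),'puck',ray(T,(299,148),.01),'boxcorners',ray(T,(340,150),.01),ray(T,(378,140),.01))
for k,(v,d,h,w) in L.items(): print(k,pocket('storage',v),pocket('carrier',w))
go(pocket('storage',.087),.14,92.4)
E
```

```text
cup [0.67520005 0.24726771 0.04      ] puck [ 0.63943546 -0.12374668  0.01      ] boxcorners [ 0.63703587 -0.20513037  0.01      ] [ 0.65880612 -0.2814632   0.01      ]
stout [0.56734707 0.27692328] [ 0.56906173 -0.29368631]
step [0.56978236 0.21897443] [ 0.55902058 -0.2365621 ]
cone [0.57221764 0.16102557] [ 0.54897942 -0.1794379 ]
slim [0.57465293 0.10307672] [ 0.53893827 -0.12231369]
t 1.15 pos [ 0.1582 -0.5268  0.2165] yaw 16.7 | total tx 62.30 ty -65.20 tz 7.65 cm twist -75.7 (shift in present axes)
   in final axes tx 78.59 ty 44.24 F [-0.1 -0.5 -0.5] w 0.0939
```

View pics/lens.png

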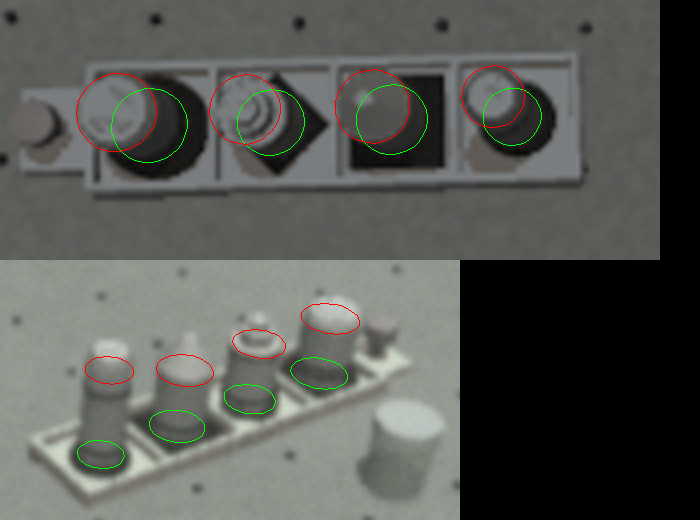

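```bash
python3 -m crank '[{"tx":3.46,"ty":-3.62,"grip":0.7},{"tx":3.46,"ty":-3.62,"grip":0.7},{"tx":3.46,"ty":-3.62,"grip":0.7},{"tx":3.46,"ty":-3.62,"grip":0.7},{"tx":3.46,"ty":-3.62,"grip":0.7},{"tx":3.46,"ty":-3.62,"grip":0.7},{"tx":3.46,"ty":-3.62,"grip":0.7},{"tx":3.46,"ty":-3.62,"grip":0.7},{"tx":3.46,"ty":-3.62,"grip":0.7},{"tx":3.46,"ty":-3.62,"grip":0.7},{"tx":3.46,"ty":-3.62,"grip":0.7},{"tx":3.46,"ty":-3.62,"grip":0.7}]'
python3 -m crank '[{"tx":3.46,"ty":-3.62,"grip":0.7},{"tx":3.46,"ty":-3.62,"grip":0.7},{"tx":3.46,"ty":-3.62,"grip":0.7},{"tx":3.46,"ty":-3.62,"grip":0.7},{"tx":3.46,"ty":-3.62,"grip":0.7},{"tx":3.46,"ty":-3.62,"grip":0.7},{"grip":0.7}]'
python3 -m crank '[{"twist":-10,"grip":0.7},{"twist":-10,"grip":0.7},{"twist":-10,"grip":0.7},{"twist":-10,"grip":0.7},{"twist":-10,"grip":0.7},{"twist":-10,"grip":0.7},{"twist":-10,"grip":0.7},{"twist":-5.7,"grip":0.7},{"grip":0.7}]'
python3 -c "
from h import *
go(pocket('storage',.087),.14,92.4)"
```

```text
t 1.15 pos [ 0.1582 -0.5268  0.2165] yaw 16.7 | total tx 62.30 ty -65.20 tz 7.65 cm twist -75.7 (shift in present axes)
   in final axes tx 78.59 ty 44.24 F [-0.1 -0.5 -0.5] w 0.0939invalid input at $[0]: expected keys tx, ty, tz, twist, grip
invalid input at $[0]: expected keys tx, ty, tz, twist, grip
invalid input at $[0]: expected keys tx, ty, tz, twist, grip
```

All five keys are needed in each row.

```bash
python3 -m crank '[{"tx":3.46,"ty":-3.62,"tz":0,"twist":0,"grip":0.7},{"tx":3.46,"ty":-3.62,"tz":0,"twist":0,"grip":0.7},{"tx":3.46,"ty":-3.62,"tz":0,"twist":0,"grip":0.7},{"tx":3.46,"ty":-3.62,"tz":0,"twist":0,"grip":0.7},{"tx":3.46,"ty":-3.62,"tz":0,"twist":0,"grip":0.7},{"tx":3.46,"ty":-3.62,"tz":0,"twist":0,"grip":0.7},{"tx":3.46,"ty":-3.62,"tz":0,"twist":0,"grip":0.7},{"tx":3.46,"ty":-3.62,"tz":0,"twist":0,"grip":0.7},{"tx":3.46,"ty":-3.62,"tz":0,"twist":0,"grip":0.7}]'
python3 -m crank '[{"tx":3.46,"ty":-3.62,"tz":0,"twist":0,"grip":0.7},{"tx":3.46,"ty":-3.62,"tz":0,"twist":0,"grip":0.7},{"tx":3.46,"ty":-3.62,"tz":0,"twist":0,"grip":0.7},{"tx":3.46,"ty":-3.62,"tz":0,"twist":0,"grip":0.7},{"tx":3.46,"ty":-3.62,"tz":0,"twist":0,"grip":0.7},{"tx":3.46,"ty":-3.62,"tz":0,"twist":0,"grip":0.7},{"tx":3.46,"ty":-3.62,"tz":0,"twist":0,"grip":0.7},{"tx":3.46,"ty":-3.62,"tz":0,"twist":0,"grip":0.7},{"tx":3.46,"ty":-3.62,"tz":0,"twist":0,"grip":0.7}]'
python3 -m crank '[{"tx":0,"ty":0,"tz":0,"twist":-10,"grip":0.7},{"tx":0,"ty":0,"tz":0,"twist":-10,"grip":0.7},{"tx":0,"ty":0,"tz":0,"twist":-10,"grip":0.7},{"tx":0,"ty":0,"tz":0,"twist":-10,"grip":0.7},{"tx":0,"ty":0,"tz":0,"twist":-10,"grip":0.7},{"tx":0,"ty":0,"tz":0,"twist":-10,"grip":0.7},{"tx":0,"ty":0,"tz":0,"twist":-10,"grip":0.7},{"tx":0,"ty":0,"tz":0,"twist":-5.7,"grip":0.7},{"tx":0,"ty":0,"tz":0,"twist":0,"grip":0.7}]'
python3 -c "
from h import *
go(pocket('storage',.087),.14,92.4)"
```

```text
time: 2.28
tool_pos: [0.3632, -0.1237, 0.2168]
ee_rot: [3.141, -0.001, 0.292]
wrist_force: [0.7, 0.2, -0.4]
width: 0.066
time: 3.4
tool_pos: [0.5679, 0.278, 0.2164]
ee_rot: [3.141, -0.0, 0.292]
wrist_force: [0.1, -0.8, 0.2]
width: 0.0659
time: 4.53
tool_pos: [0.5672, 0.2765, 0.2164]
ee_rot: [-3.141, 0.0, 1.612]
wrist_force: [0.1, -0.3, -0.7]
width: 0.0656
t 4.53 pos [0.5672 0.2765 0.2164] yaw 92.4 | total tx 0.05 ty 0.01 tz 7.64 cm twist -0.0 (shift in present axes)
   in final axes tx 0.05 ty 0.01 F [ 0.1 -0.3 -0.7] w 0.0656
```

```bash
python3 -m crank '[{"tx":0,"ty":0,"tz":3,"twist":0,"grip":0.7},{"tx":0,"ty":0,"tz":4,"twist":0,"grip":0.7},{"tx":0,"ty":0,"tz":4,"twist":0,"grip":0.7},{"tx":0,"ty":0,"tz":0,"twist":0,"grip":0.7}]'
cat > look.py <<'E'
import sys
from h import *
T=cams.snapshot('top');S=cams.snapshot('scene')
n=sys.argv[1];a,b=[tuple(map(int,x.split(','))) for x in sys.argv[2:4]]
f=lambda s,c:cv2.resize(s['frame'][c[1]-45:c[1]+45,c[0]-60:c[0]+60,::-1],(390,292),interpolation=cv2.INTER_CUBIC)
cv2.imwrite('pics/%s.png'%n,np.hstack([f(T,a),f(S,b)]))
E
python3 look.py g1 100,180 350,165
```

```text
time: 5.03
tool_pos: [0.5646, 0.2754, 0.102]
ee_rot: [-3.133, 0.003, 1.612]
wrist_force: [-0.2, -1.3, 0.2]
width: 0.0659
```

View pics/g1.png

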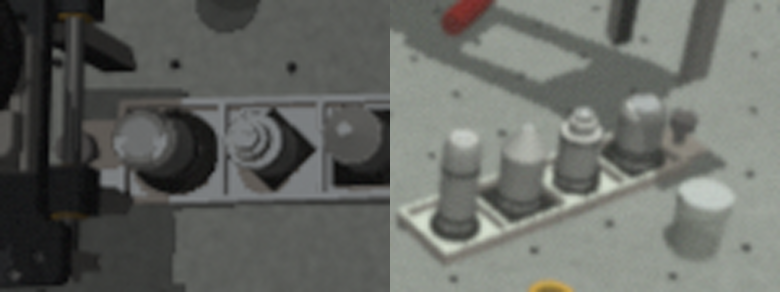

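```bash
python3 -c "
from h import *
T=cams.snapshot('top');S=cams.snapshot('scene');p=get_obs()['tool_pos'];print(p)
for dx in(-.033,.033):
  for z in (p[2]-.011,p[2]+.02): print(proj(T,(p[0]+dx,p[1],z)),proj(S,(p[0]+dx,p[1],z)))
I=S['frame'][:,:,::-1];cv2.imwrite('pics/s2.png',cv2.resize(I[60:220,290:480],None,fx=4,fy=4,interpolation=cv2.INTER_CUBIC)[:600])
I=T['frame'][:,:,::-1];cv2.imwrite('pics/t2.png',cv2.resize(I[110:260,0:190],None,fx=4,fy=4,interpolation=cv2.INTER_CUBIC)[:600])
"
```

```text
[0.5687408  0.27703546 0.10932816]
[ 71.78084621 191.8133885 ] [362.13807398 131.92071235]
[ 64.06111039 189.65651687] [364.21471661 120.82180083]
[ 74.19633537 153.69009999] [380.17105766 143.88608004]
[ 66.67171615 149.8251422 ] [382.75249464 132.44941988]
```

View pics/s2.png

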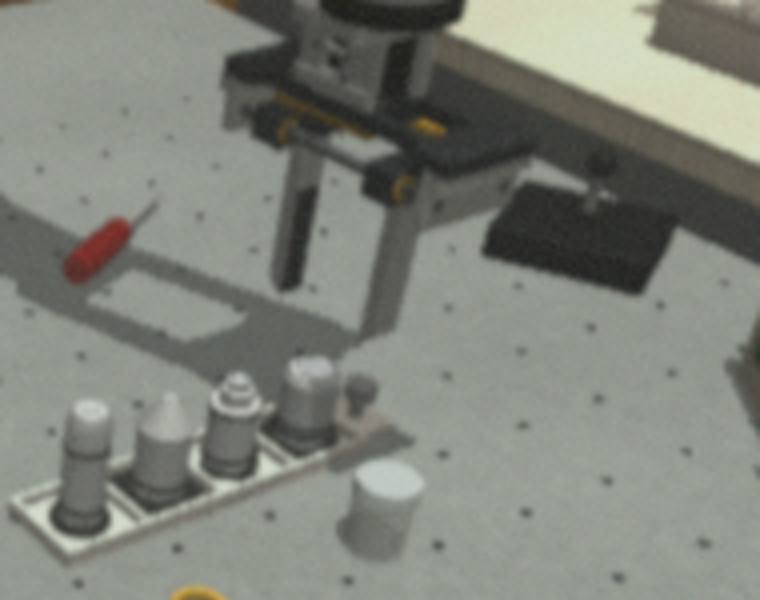

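View pics/t2.png

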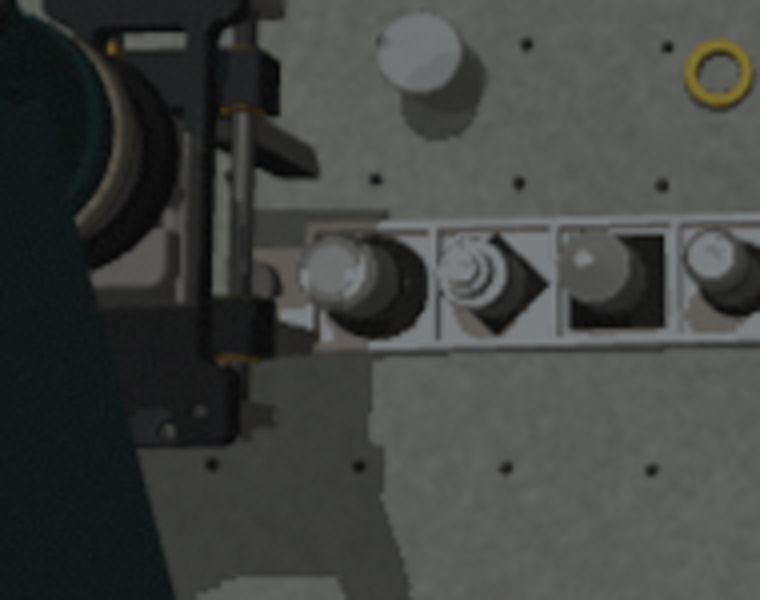

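```bash
python3 -c "
from h import *
T=cams.snapshot('top')
for uv,z in(((83.5,177.3),.058),((117,177.5),.065),((177.7,173.3),.084),((147,176.5),.06)): print(ray(T,uv,z))
for i in range(3): print(get_obs()['tool_pos'])
go(pocket('storage',.087),.032,92.4)"; python3 -m crank '[{"tx":0,"ty":0,"tz":0,"twist":0,"grip":0.7}]'
```

```text
[0.56679199 0.27417994 0.058     ]
[0.56648164 0.2121054  0.065     ]
[0.57308022 0.10105193 0.084     ]
[0.56998452 0.15988475 0.06      ]
[0.56876729 0.27705583 0.10945336]
[0.56876729 0.27705583 0.10945336]
[0.56876729 0.27705583 0.10945336]
t 5.28 pos [0.5688 0.2771 0.1095] yaw 92.4 | total tx -0.01 ty -0.14 tz 7.75 cm twist 0.0 (shift in present axes)
   in final axes tx -0.01 ty -0.14 F [-0.2 -0.1 -0.1] w 0.0661
time: 5.4
tool_pos: [0.5683, 0.2768, 0.1085]
ee_rot: [3.138, -0.001, 1.613]
wrist_force: [0.5, -0.7, -0.1]
width: 0.0659
```

```bash
python3 -m crank '[{"tx":0.1,"ty":0,"tz":2.5,"twist":0,"grip":0.7},{"tx":-0.2,"ty":0,"tz":2.5,"twist":0,"grip":0.7},{"tx":0,"ty":0,"tz":1.5,"twist":0,"grip":0.7},{"tx":0,"ty":0,"tz":1,"twist":0,"grip":0.7},{"tx":0,"ty":0,"tz":0,"twist":0,"grip":0.7},{"tx":0,"ty":0,"tz":0,"twist":0,"grip":0.7},{"tx":0,"ty":0,"tz":0,"twist":0,"grip":0.7}]'
python3 look.py g2 90,175 370,155
```

```text
time: 6.28
tool_pos: [0.568, 0.2757, 0.0325]
ee_rot: [3.14, -0.001, 1.613]
wrist_force: [-0.1, 0.6, -0.4]
width: 0.0657
```

View pics/g2.png

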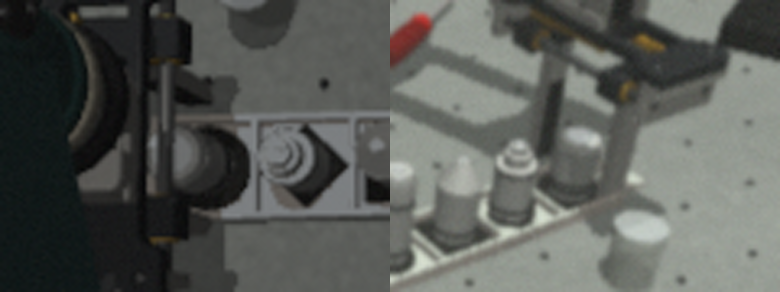

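Fingers straddle the stout lens (scene crop: lens about 578,155; fingers on both sides). Close and lift.

```bash
python3 -m crank '[{"tx":0,"ty":0,"tz":0,"twist":0,"grip":0.4},{"tx":0,"ty":0,"tz":0,"twist":0,"grip":0.2},{"tx":0,"ty":0,"tz":0,"twist":0,"grip":0},{"tx":0,"ty":0,"tz":0,"twist":0,"grip":0},{"tx":0,"ty":0,"tz":0,"twist":0,"grip":0},{"tx":0,"ty":0,"tz":0,"twist":0,"grip":0}]'
python3 -m crank '[{"tx":0,"ty":0,"tz":-0.5,"twist":0,"grip":0},{"tx":0,"ty":0,"tz":-1,"twist":0,"grip":0},{"tx":0,"ty":0,"tz":-2.5,"twist":0,"grip":0},{"tx":0,"ty":0,"tz":-4,"twist":0,"grip":0},{"tx":0,"ty":0,"tz":-3,"twist":0,"grip":0},{"tx":0,"ty":0,"tz":0,"twist":0,"grip":0},{"tx":0,"ty":0,"tz":0,"twist":0,"grip":0}]'
python3 -c "
from h import *
go(pocket('carrier',-.087),.14,100)"; python3 look.py g3 90,165 370,135
```

```text
time: 7.12
tool_pos: [0.5672, 0.2754, 0.0314]
ee_rot: [-3.141, 0.0, 1.613]
wrist_force: [-0.2, 0.5, 0.1]
width: 0.0354
time: 8.0
tool_pos: [0.5666, 0.2752, 0.14]
ee_rot: [-3.14, 0.001, 1.613]
wrist_force: [0.8, 0.7, -3.5]
width: 0.0354
t 8.0 pos [0.5666 0.2752 0.14  ] yaw 92.4 | total tx -56.85 ty -2.15 tz 0.00 cm twist -7.6 (shift in present axes)
   in final axes tx -56.07 ty -9.63 F [ 0.8  0.7 -3.5] w 0.0354
```

View pics/g3.png

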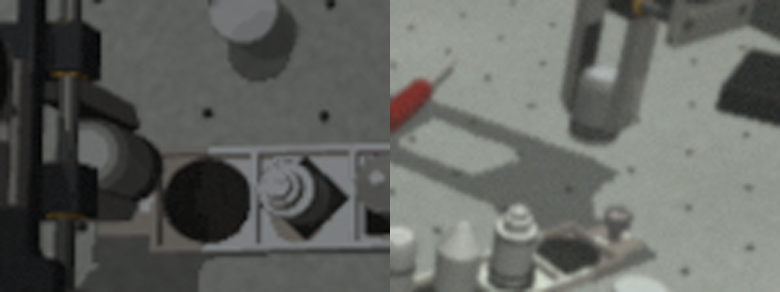

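```bash
python3 -m crank '[{"tx":-2,"ty":0,"tz":0,"twist":0,"grip":0},{"tx":-5,"ty":-0.2,"tz":0,"twist":0,"grip":0},{"tx":-5.5,"ty":-0.2,"tz":0,"twist":0,"grip":0},{"tx":-5.5,"ty":-0.2,"tz":0,"twist":0,"grip":0},{"tx":-5.5,"ty":-0.2,"tz":0,"twist":0,"grip":0},{"tx":-5.5,"ty":-0.2,"tz":0,"twist":0,"grip":0},{"tx":-5.5,"ty":-0.2,"tz":0,"twist":0,"grip":0},{"tx":-5.5,"ty":-0.2,"tz":0,"twist":0,"grip":0},{"tx":-5.5,"ty":-0.2,"tz":0,"twist":0,"grip":0},{"tx":-5.5,"ty":-0.2,"tz":0,"twist":0,"grip":0},{"tx":-3.8,"ty":-0.2,"tz":0,"twist":0,"grip":0},{"tx":-2,"ty":-0.15,"tz":0,"twist":0,"grip":0}]'
python3 -m crank '[{"tx":0,"ty":0,"tz":0,"twist":-4,"grip":0},{"tx":0,"ty":0,"tz":1,"twist":-3.6,"grip":0},{"tx":0,"ty":0,"tz":2,"twist":0,"grip":0},{"tx":0,"ty":0,"tz":2,"twist":0,"grip":0},{"tx":0,"ty":0,"tz":1,"twist":0,"grip":0},{"tx":0,"ty":0,"tz":0,"twist":0,"grip":0},{"tx":0,"ty":0,"tz":0,"twist":0,"grip":0},{"tx":0,"ty":0,"tz":0,"twist":0,"grip":0}]'
python3 -c "
from h import *
go(pocket('carrier',-.087),.0275,100)
T=cams.snapshot('top');I=T['frame'][:,:,::-1];cv2.imwrite('pics/t4.png',cv2.resize(I[130:260,250:440],None,fx=3,fy=3,interpolation=cv2.INTER_CUBIC))
S=cams.snapshot('scene');I=S['frame'][:,:,::-1];cv2.imwrite('pics/s4.png',cv2.resize(I[130:280,100:290],None,fx=3,fy=3,interpolation=cv2.INTER_CUBIC))
"
```

```text
time: 9.6
tool_pos: [0.5681, -0.2957, 0.1404]
ee_rot: [-3.14, -0.001, 1.61]
wrist_force: [0.5, 0.7, -1.8]
width: 0.0355
time: 10.6
tool_pos: [0.5704, -0.2933, 0.0827]
ee_rot: [3.14, 0.002, 1.746]
wrist_force: [-0.2, 0.8, -2.5]
width: 0.0354
t 10.6 pos [ 0.5704 -0.2933  0.0827] yaw 100.0 | total tx -0.01 ty -0.14 tz 5.52 cm twist 0.0 (shift in present axes)
   in final axes tx -0.01 ty -0.14 F [-0.2  0.8 -2.5] w 0.0354
```

View pics/t4.png

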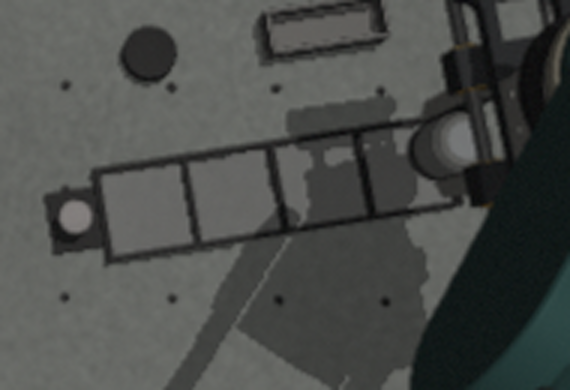

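View pics/s4.png

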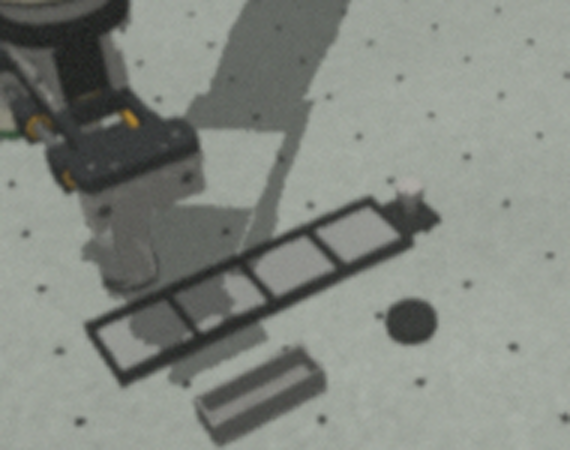

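```bash
python3 -m crank '[{"tx":0,"ty":-0.1,"tz":1.5,"twist":0,"grip":0},{"tx":0,"ty":0,"tz":1.5,"twist":0,"grip":0},{"tx":0,"ty":0,"tz":1,"twist":0,"grip":0},{"tx":0,"ty":0,"tz":0.5,"twist":0,"grip":0},{"tx":0,"ty":0,"tz":0.3,"twist":0,"grip":0},{"tx":0,"ty":0,"tz":0,"twist":0,"grip":0},{"tx":0,"ty":0,"tz":0,"twist":0,"grip":0},{"tx":0,"ty":0,"tz":0,"twist":0,"grip":0}]'
python3 -m crank '[{"tx":0,"ty":0,"tz":0.1,"twist":0,"grip":0},{"tx":0,"ty":0,"tz":0.1,"twist":0,"grip":0},{"tx":0,"ty":0,"tz":0.1,"twist":0,"grip":0},{"tx":0,"ty":0,"tz":0.1,"twist":0,"grip":0},{"tx":0,"ty":0,"tz":0,"twist":0,"grip":0}]'
python3 look.py g5 380,195 145,230
```

```text
time: 11.7
tool_pos: [0.5691, -0.2933, 0.034]
ee_rot: [3.141, 0.001, 1.746]
wrist_force: [-0.6, 0.1, -2.9]
width: 0.0353
time: 12.32
tool_pos: [0.5687, -0.2931, 0.0293]
ee_rot: [-3.141, -0.0, 1.746]
wrist_force: [0.2, 0.7, -2.7]
width: 0.0357
```

View pics/g5.png

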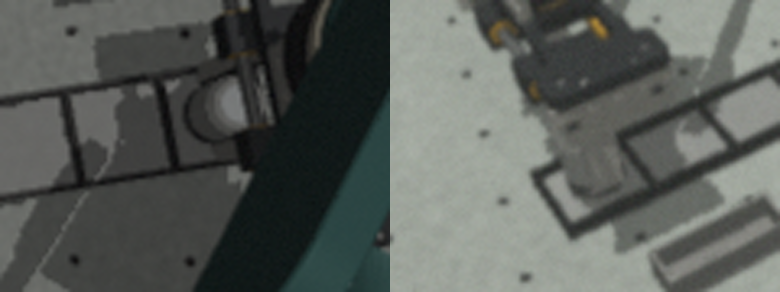

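```bash
python3 -m crank '[{"tx":0,"ty":0,"tz":0.1,"twist":0,"grip":0},{"tx":0,"ty":0,"tz":0,"twist":0,"grip":0}]'
python3 -m crank '[{"tx":0,"ty":0,"tz":0.05,"twist":0,"grip":0},{"tx":0,"ty":0,"tz":0,"twist":0,"grip":0}]'
python3 -m crank '[{"tx":0,"ty":0,"tz":0.05,"twist":0,"grip":0},{"tx":0,"ty":0,"tz":0,"twist":0,"grip":0}]'
```

```text
time: 12.68
tool_pos: [0.5687, -0.2931, 0.0284]
ee_rot: [-3.141, -0.0, 1.746]
wrist_force: [0.7, 0.4, -2.4]
width: 0.0353
time: 12.92
tool_pos: [0.5688, -0.2931, 0.0279]
ee_rot: [-3.142, 0.0, 1.746]
wrist_force: [0.9, -0.8, -2.7]
width: 0.0355
time: 13.18
tool_pos: [0.5688, -0.2932, 0.0275]
ee_rot: [3.142, 0.0, 1.746]
wrist_force: [-0.7, -0.4, -3.0]
width: 0.0355
```

```bash
python3 -m crank '[{"tx":0,"ty":0,"tz":0.05,"twist":0,"grip":0},{"tx":0,"ty":0,"tz":0,"twist":0,"grip":0}]'
python3 -m crank '[{"tx":0,"ty":0,"tz":0.05,"twist":0,"grip":0},{"tx":0,"ty":0,"tz":0,"twist":0,"grip":0}]'
```

```text
time: 13.42
tool_pos: [0.5688, -0.2932, 0.0274]
ee_rot: [3.142, 0.0, 1.746]
wrist_force: [-1.4, -0.2, -0.2]
width: 0.0352
time: 13.68
tool_pos: [0.5688, -0.2932, 0.0274]
ee_rot: [3.141, 0.0, 1.746]
wrist_force: [-2.8, 1.0, 3.9]
width: 0.0356
```

Contact at TCP z = 27.4 mm, as predicted. Release and rise.

```bash
python3 -m crank '[{"tx":0,"ty":0,"tz":0,"twist":0,"grip":0.42},{"tx":0,"ty":0,"tz":0,"twist":0,"grip":0.5},{"tx":0,"ty":0,"tz":0,"twist":0,"grip":0.6},{"tx":0,"ty":0,"tz":0,"twist":0,"grip":0.7},{"tx":0,"ty":0,"tz":0,"twist":0,"grip":0.7}]'
python3 -m crank '[{"tx":0,"ty":0,"tz":-1,"twist":0,"grip":0.7},{"tx":0,"ty":0,"tz":-3,"twist":0,"grip":0.7},{"tx":0,"ty":0,"tz":-4,"twist":0,"grip":0.7},{"tx":0,"ty":0,"tz":-4,"twist":0,"grip":0.7},{"tx":0,"ty":0,"tz":0,"twist":7.6,"grip":0.7},{"tx":0,"ty":0,"tz":0,"twist":0,"grip":0.7},{"tx":0,"ty":0,"tz":0,"twist":0,"grip":0.7}]'
python3 -c "
from h import *
go(pocket('storage',.029),.14,92.4)"; python3 look.py g6 370,195 145,235
```

```text
time: 14.3
tool_pos: [0.5688, -0.2932, 0.0264]
ee_rot: [3.142, 0.0, 1.746]
wrist_force: [0.4, -0.6, -0.4]
width: 0.0654
time: 15.18
tool_pos: [0.5684, -0.2929, 0.1459]
ee_rot: [-3.141, -0.001, 1.615]
wrist_force: [0.2, 0.0, -0.4]
width: 0.066
t 15.18 pos [ 0.5684 -0.2929  0.1459] yaw 92.5 | total tx 51.13 ty 2.39 tz 0.59 cm twist 0.1 (shift in present axes)
   in final axes tx 51.14 ty 2.28 F [ 0.2  0.  -0.4] w 0.066
```

View pics/g6.png

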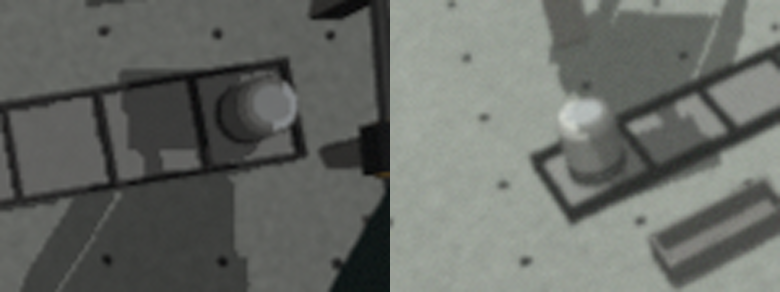

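The stout lens stands upright in the far pocket (top-view crop about 255,105). Next is the step lens.

```bash
python3 -m crank '[{"tx":2.6,"ty":0,"tz":0,"twist":0,"grip":0.7},{"tx":5,"ty":0.2,"tz":0,"twist":0,"grip":0.7},{"tx":5.5,"ty":0.3,"tz":0,"twist":0,"grip":0.7},{"tx":5.5,"ty":0.3,"tz":0,"twist":0,"grip":0.7},{"tx":5.5,"ty":0.3,"tz":0,"twist":0,"grip":0.7},{"tx":5.5,"ty":0.3,"tz":0,"twist":0,"grip":0.7},{"tx":5.5,"ty":0.3,"tz":0,"twist":0,"grip":0.7},{"tx":5.5,"ty":0.3,"tz":0,"twist":0,"grip":0.7},{"tx":5.5,"ty":0.3,"tz":0,"twist":0,"grip":0.7},{"tx":3.3,"ty":0,"tz":0,"twist":0,"grip":0.7},{"tx":1.5,"ty":0,"tz":0,"twist":0,"grip":0.7},{"tx":0,"ty":0,"tz":0,"twist":0,"grip":0.7}]'
python3 -m crank '[{"tx":0,"ty":0,"tz":1,"twist":0,"grip":0.7},{"tx":0,"ty":0,"tz":2,"twist":0,"grip":0.7},{"tx":0,"ty":0,"tz":1,"twist":0,"grip":0.7},{"tx":0,"ty":0,"tz":0,"twist":0,"grip":0.7},{"tx":0,"ty":0,"tz":0,"twist":0,"grip":0.7},{"tx":0,"ty":0,"tz":0,"twist":0,"grip":0.7}]'
python3 -c "
from h import *
go(pocket('storage',.029),.032,92.4)"; python3 look.py g7 110,175 360,155
```

```text
time: 16.77
tool_pos: [0.5695, 0.2172, 0.1463]
ee_rot: [-3.141, 0.001, 1.615]
wrist_force: [-0.5, -1.3, 0.4]
width: 0.0658
time: 17.52
tool_pos: [0.5709, 0.2164, 0.1075]
ee_rot: [3.14, -0.0, 1.613]
wrist_force: [-0.8, -1.1, -0.1]
width: 0.0658
t 17.52 pos [0.5709 0.2164 0.1075] yaw 92.4 | total tx 0.26 ty -0.10 tz 7.55 cm twist 0.0 (shift in present axes)
   in final axes tx 0.26 ty -0.10 F [-0.8 -1.1 -0.1] w 0.0658
```

View pics/g7.png

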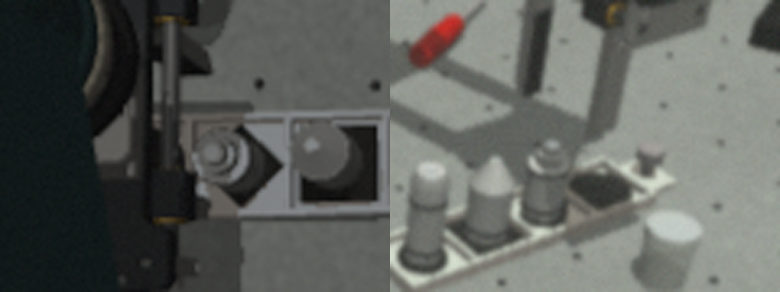

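```bash
python3 -m crank '[{"tx":0,"ty":-0.2,"tz":2.5,"twist":0,"grip":0.7},{"tx":0,"ty":0,"tz":2.5,"twist":0,"grip":0.7},{"tx":0,"ty":0,"tz":1.5,"twist":0,"grip":0.7},{"tx":0,"ty":0,"tz":1,"twist":0,"grip":0.7},{"tx":0,"ty":0,"tz":0,"twist":0,"grip":0.7},{"tx":0,"ty":0,"tz":0,"twist":0,"grip":0.7},{"tx":0,"ty":0,"tz":0,"twist":0,"grip":0.7}]'
python3 -m crank '[{"tx":0,"ty":0,"tz":0,"twist":0,"grip":0.5},{"tx":0,"ty":0,"tz":0,"twist":0,"grip":0.4},{"tx":0,"ty":0,"tz":0,"twist":0,"grip":0.2},{"tx":0,"ty":0,"tz":0,"twist":0,"grip":0},{"tx":0,"ty":0,"tz":0,"twist":0,"grip":0},{"tx":0,"ty":0,"tz":0,"twist":0,"grip":0},{"tx":0,"ty":0,"tz":0,"twist":0,"grip":0}]'
python3 look.py g8 110,175 360,155
```

```text
time: 18.5
tool_pos: [0.569, 0.2165, 0.0326]
ee_rot: [3.14, -0.0, 1.613]
wrist_force: [0.3, -0.7, -0.4]
width: 0.0654
time: 19.38
tool_pos: [0.5681, 0.2163, 0.0314]
ee_rot: [-3.141, 0.0, 1.613]
wrist_force: [-1.0, -0.9, 1.0]
width: 0.0308
```

View pics/g8.png

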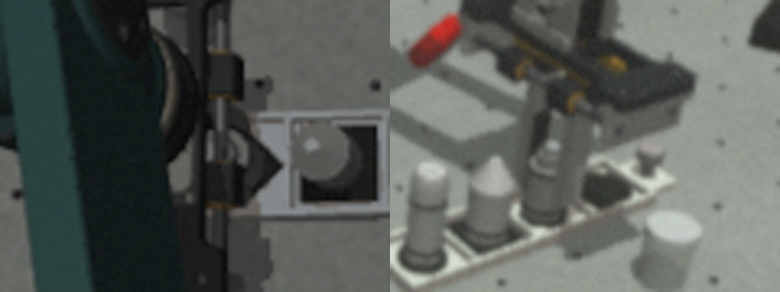

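```bash
python3 -m crank '[{"tx":0,"ty":0,"tz":-0.5,"twist":0,"grip":0},{"tx":0,"ty":0,"tz":-1,"twist":0,"grip":0},{"tx":0,"ty":0,"tz":-2.5,"twist":0,"grip":0},{"tx":0,"ty":0,"tz":-4,"twist":0,"grip":0},{"tx":0,"ty":0,"tz":-3,"twist":0,"grip":0},{"tx":0,"ty":0,"tz":0,"twist":0,"grip":0},{"tx":0,"ty":0,"tz":0,"twist":0,"grip":0}]'
python3 -c "
from h import *
go(pocket('carrier',-.029),.14,100)"
```

```text
time: 20.35
tool_pos: [0.5677, 0.2161, 0.1402]
ee_rot: [-3.14, 0.001, 1.613]
wrist_force: [-0.4, -0.8, -1.9]
width: 0.0308
t 20.35 pos [0.5677 0.2161 0.1402] yaw 92.4 | total tx -45.19 ty -2.77 tz 0.02 cm twist -7.6 (shift in present axes)
   in final axes tx -44.43 ty -8.71 F [-0.4 -0.8 -1.9] w 0.0308
```

```bash
python3 -m crank '[{"tx":-2.2,"ty":0,"tz":0,"twist":0,"grip":0},{"tx":-5,"ty":-0.4,"tz":0,"twist":0,"grip":0},{"tx":-5.5,"ty":-0.4,"tz":0,"twist":0,"grip":0},{"tx":-5.5,"ty":-0.4,"tz":0,"twist":0,"grip":0},{"tx":-5.5,"ty":-0.4,"tz":0,"twist":0,"grip":0},{"tx":-5.5,"ty":-0.4,"tz":0,"twist":0,"grip":0},{"tx":-5.5,"ty":-0.4,"tz":0,"twist":0,"grip":0},{"tx":-5,"ty":-0.4,"tz":0,"twist":0,"grip":0},{"tx":-3.5,"ty":0,"tz":0,"twist":0,"grip":0},{"tx":-2,"ty":0,"tz":0,"twist":0,"grip":0},{"tx":0,"ty":0,"tz":0,"twist":-4,"grip":0},{"tx":0,"ty":0,"tz":0,"twist":-3.6,"grip":0}]'
python3 -m crank '[{"tx":0,"ty":0,"tz":1,"twist":0,"grip":0},{"tx":0,"ty":0,"tz":2,"twist":0,"grip":0},{"tx":0,"ty":0,"tz":2,"twist":0,"grip":0},{"tx":0,"ty":0,"tz":1,"twist":0,"grip":0},{"tx":0,"ty":0,"tz":0,"twist":0,"grip":0},{"tx":0,"ty":0,"tz":0,"twist":0,"grip":0},{"tx":0,"ty":0,"tz":0,"twist":0,"grip":0}]'
python3 -c "
from h import *
go(pocket('carrier',-.029),.0275,100)"; python3 look.py g9 365,190 165,220
```

```text
time: 21.85
tool_pos: [0.5586, -0.2367, 0.1403]
ee_rot: [-3.14, -0.001, 1.747]
wrist_force: [-0.4, 0.1, -1.0]
width: 0.0307
time: 22.72
tool_pos: [0.56, -0.2368, 0.0826]
ee_rot: [3.14, 0.001, 1.746]
wrist_force: [-0.6, -0.4, -2.1]
width: 0.031
t 22.73 pos [ 0.56   -0.2368  0.0826] yaw 100.0 | total tx 0.04 ty -0.09 tz 5.51 cm twist 0.0 (shift in present axes)
   in final axes tx 0.04 ty -0.09 F [-0.6 -0.4 -2.1] w 0.031
```

View pics/g9.png

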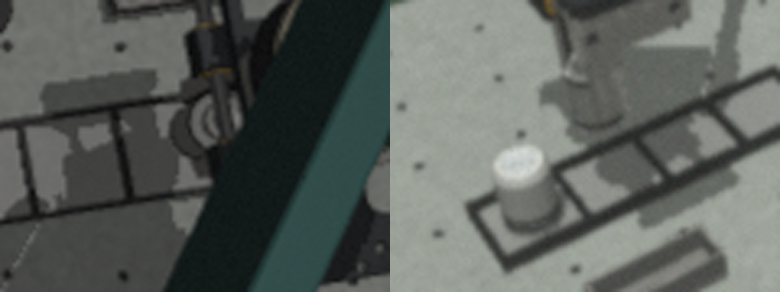

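```bash
python3 -m crank '[{"tx":0,"ty":-0.05,"tz":1.5,"twist":0,"grip":0},{"tx":0,"ty":0,"tz":1.5,"twist":0,"grip":0},{"tx":0,"ty":0,"tz":1,"twist":0,"grip":0},{"tx":0,"ty":0,"tz":0.5,"twist":0,"grip":0},{"tx":0,"ty":0,"tz":0.3,"twist":0,"grip":0},{"tx":0,"ty":0,"tz":0.2,"twist":0,"grip":0},{"tx":0,"ty":0,"tz":0.1,"twist":0,"grip":0},{"tx":0,"ty":0,"tz":0.1,"twist":0,"grip":0},{"tx":0,"ty":0,"tz":0,"twist":0,"grip":0},{"tx":0,"ty":0,"tz":0,"twist":0,"grip":0}]'
python3 -m crank '[{"tx":0,"ty":0,"tz":0.05,"twist":0,"grip":0},{"tx":0,"ty":0,"tz":0.05,"twist":0,"grip":0},{"tx":0,"ty":0,"tz":0,"twist":0,"grip":0}]'
python3 -m crank '[{"tx":0,"ty":0,"tz":0.05,"twist":0,"grip":0},{"tx":0,"ty":0,"tz":0,"twist":0,"grip":0}]'
python3 -m crank '[{"tx":0,"ty":0,"tz":0.05,"twist":0,"grip":0},{"tx":0,"ty":0,"tz":0,"twist":0,"grip":0}]'
```

```text
time: 24.08
tool_pos: [0.559, -0.2366, 0.0296]
ee_rot: [3.141, 0.0, 1.746]
wrist_force: [0.1, -0.2, -1.1]
width: 0.0305
time: 24.45
tool_pos: [0.5589, -0.2366, 0.0284]
ee_rot: [-3.141, 0.0, 1.746]
wrist_force: [-0.0, 0.6, -2.1]
width: 0.0306
time: 24.7
tool_pos: [0.5589, -0.2366, 0.0279]
ee_rot: [-3.142, 0.0, 1.746]
wrist_force: [0.3, -0.4, -1.9]
width: 0.0307
time: 24.95
tool_pos: [0.5589, -0.2366, 0.0275]
ee_rot: [3.142, 0.0, 1.746]
wrist_force: [0.3, -0.7, -1.5]
width: 0.0311
```

```bash
python3 -m crank '[{"tx":0,"ty":0,"tz":0.05,"twist":0,"grip":0},{"tx":0,"ty":0,"tz":0,"twist":0,"grip":0}]'
python3 -m crank '[{"tx":0,"ty":0,"tz":0.05,"twist":0,"grip":0},{"tx":0,"ty":0,"tz":0,"twist":0,"grip":0}]'
```

```text
time: 25.2
tool_pos: [0.5589, -0.2366, 0.0274]
ee_rot: [3.142, 0.0, 1.746]
wrist_force: [-0.9, 0.4, 1.1]
width: 0.0305
time: 25.45
tool_pos: [0.559, -0.2366, 0.0274]
ee_rot: [3.141, 0.0, 1.746]
wrist_force: [-2.6, 1.8, 5.8]
width: 0.0306
```

```bash
python3 -m crank '[{"tx":0,"ty":0,"tz":0,"twist":0,"grip":0.38},{"tx":0,"ty":0,"tz":0,"twist":0,"grip":0.5},{"tx":0,"ty":0,"tz":0,"twist":0,"grip":0.6},{"tx":0,"ty":0,"tz":0,"twist":0,"grip":0.7},{"tx":0,"ty":0,"tz":0,"twist":0,"grip":0.7}]'
python3 -m crank '[{"tx":0,"ty":0,"tz":-1,"twist":0,"grip":0.7},{"tx":0,"ty":0,"tz":-3,"twist":0,"grip":0.7},{"tx":0,"ty":0,"tz":-4,"twist":0,"grip":0.7},{"tx":0,"ty":0,"tz":-4,"twist":0,"grip":0.7},{"tx":0,"ty":0,"tz":0,"twist":7.6,"grip":0.7},{"tx":0,"ty":0,"tz":0,"twist":0,"grip":0.7},{"tx":0,"ty":0,"tz":0,"twist":0,"grip":0.7}]'
python3 -c "
from h import *
go(pocket('storage',-.029),.14,92.4)"; python3 look.py g10 370,195 155,225
```

```text
time: 26.08
tool_pos: [0.5589, -0.2366, 0.0264]
ee_rot: [-3.142, 0.0, 1.746]
wrist_force: [-0.2, -0.0, -0.0]
width: 0.0656
time: 26.95
tool_pos: [0.5585, -0.2364, 0.146]
ee_rot: [-3.141, -0.001, 1.615]
wrist_force: [0.0, -0.1, 0.0]
width: 0.0658
t 26.95 pos [ 0.5585 -0.2364  0.146 ] yaw 92.5 | total tx 39.64 ty 3.12 tz 0.60 cm twist 0.1 (shift in present axes)
   in final axes tx 39.65 ty 3.03 F [ 0.  -0.1  0. ] w 0.0658
```

View pics/g10.png

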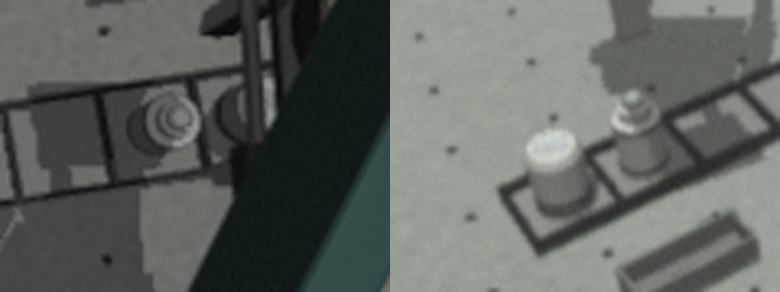

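Step is placed upright beside stout. Now the cone.

```bash
python3 -m crank '[{"tx":2.2,"ty":0,"tz":0,"twist":0,"grip":0.7},{"tx":4.5,"ty":0.4,"tz":0,"twist":0,"grip":0.7},{"tx":5.5,"ty":0.5,"tz":0,"twist":0,"grip":0.7},{"tx":5.5,"ty":0.5,"tz":0,"twist":0,"grip":0.7},{"tx":5.5,"ty":0.5,"tz":0,"twist":0,"grip":0.7},{"tx":5.5,"ty":0.5,"tz":0,"twist":0,"grip":0.7},{"tx":5.3,"ty":0.5,"tz":0,"twist":0,"grip":0.7},{"tx":3.7,"ty":0,"tz":0,"twist":0,"grip":0.7},{"tx":1.8,"ty":0,"tz":0,"twist":0,"grip":0.7},{"tx":0,"ty":0,"tz":0,"twist":0,"grip":0.7}]'
python3 -m crank '[{"tx":0,"ty":0,"tz":1,"twist":0,"grip":0.7},{"tx":0,"ty":0,"tz":2,"twist":0,"grip":0.7},{"tx":0,"ty":0,"tz":1,"twist":0,"grip":0.7},{"tx":0,"ty":0,"tz":0,"twist":0,"grip":0.7},{"tx":0,"ty":0,"tz":0,"twist":0,"grip":0.7},{"tx":0,"ty":0,"tz":0,"twist":0,"grip":0.7}]'
python3 -c "
from h import *
go(pocket('storage',-.029),.032,92.4)"; python3 look.py g11 140,175 340,160
```

```text
time: 28.3
tool_pos: [0.5706, 0.1603, 0.1463]
ee_rot: [-3.141, 0.001, 1.615]
wrist_force: [-0.4, -0.5, -0.7]
width: 0.0656
time: 29.05
tool_pos: [0.5718, 0.1592, 0.1074]
ee_rot: [3.14, -0.0, 1.613]
wrist_force: [-0.9, 0.9, 0.4]
width: 0.0656
t 29.05 pos [0.5718 0.1592 0.1074] yaw 92.4 | total tx 0.18 ty 0.05 tz 7.54 cm twist 0.0 (shift in present axes)
   in final axes tx 0.18 ty 0.05 F [-0.9  0.9  0.4] w 0.0656
```

View pics/g11.png

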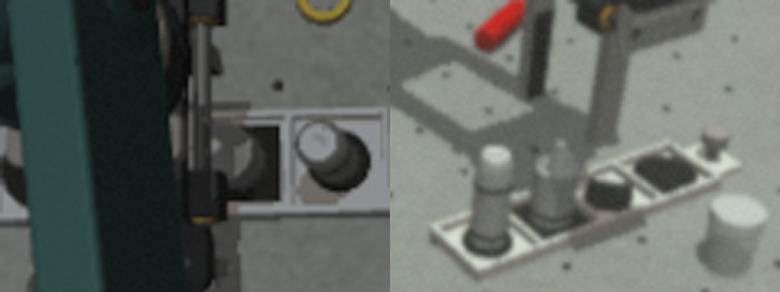

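```bash
python3 -m crank '[{"tx":0,"ty":-0.1,"tz":2.5,"twist":0,"grip":0.7},{"tx":0,"ty":0,"tz":2.5,"twist":0,"grip":0.7},{"tx":0,"ty":0,"tz":1.5,"twist":0,"grip":0.7},{"tx":0,"ty":0,"tz":1,"twist":0,"grip":0.7},{"tx":0,"ty":0,"tz":0,"twist":0,"grip":0.7},{"tx":0,"ty":0,"tz":0,"twist":0,"grip":0.7},{"tx":0,"ty":0,"tz":0,"twist":0,"grip":0.7}]'
python3 -m crank '[{"tx":0,"ty":0,"tz":0,"twist":0,"grip":0.5},{"tx":0,"ty":0,"tz":0,"twist":0,"grip":0.4},{"tx":0,"ty":0,"tz":0,"twist":0,"grip":0.2},{"tx":0,"ty":0,"tz":0,"twist":0,"grip":0},{"tx":0,"ty":0,"tz":0,"twist":0,"grip":0},{"tx":0,"ty":0,"tz":0,"twist":0,"grip":0},{"tx":0,"ty":0,"tz":0,"twist":0,"grip":0}]'
python3 look.py g12 140,175 340,160
```

```text
time: 30.02
tool_pos: [0.5709, 0.1594, 0.0325]
ee_rot: [3.14, -0.0, 1.613]
wrist_force: [0.1, -0.4, 0.9]
width: 0.0661
time: 30.9
tool_pos: [0.5704, 0.1593, 0.0315]
ee_rot: [3.141, 0.0, 1.613]
wrist_force: [1.7, 0.1, -1.0]
width: 0.033
```

View pics/g12.png

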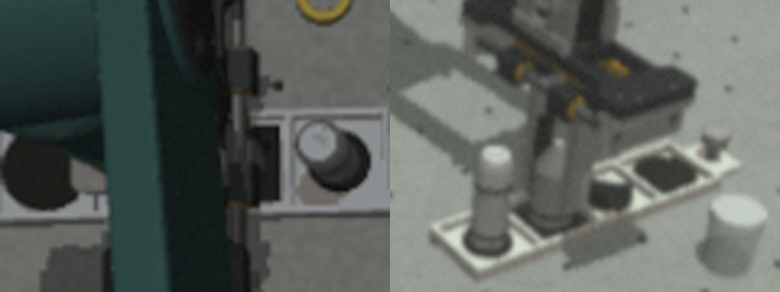

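```bash
python3 -m crank '[{"tx":0,"ty":0,"tz":-0.5,"twist":0,"grip":0},{"tx":0,"ty":0,"tz":-1,"twist":0,"grip":0},{"tx":0,"ty":0,"tz":-2.5,"twist":0,"grip":0},{"tx":0,"ty":0,"tz":-4,"twist":0,"grip":0},{"tx":0,"ty":0,"tz":-3,"twist":0,"grip":0},{"tx":0,"ty":0,"tz":0,"twist":0,"grip":0},{"tx":0,"ty":0,"tz":0,"twist":0,"grip":0}]'
python3 -c "
from h import *
go(pocket('carrier',.029),.14,100)"
```

```text
time: 31.88
tool_pos: [0.5694, 0.1591, 0.1402]
ee_rot: [-3.14, 0.0, 1.613]
wrist_force: [-0.5, 0.2, -2.3]
width: 0.0334
t 31.88 pos [0.5694 0.1591 0.1402] yaw 92.4 | total tx -33.74 ty -3.47 tz 0.02 cm twist -7.6 (shift in present axes)
   in final axes tx -32.99 ty -7.89 F [-0.5  0.2 -2.3] w 0.0334
```

```bash
python3 -m crank '[{"tx":-2.2,"ty":0,"tz":0,"twist":0,"grip":0},{"tx":-4.5,"ty":-0.5,"tz":0,"twist":0,"grip":0},{"tx":-5.5,"ty":-0.7,"tz":0,"twist":0,"grip":0},{"tx":-5.5,"ty":-0.7,"tz":0,"twist":0,"grip":0},{"tx":-5.5,"ty":-0.7,"tz":0,"twist":0,"grip":0},{"tx":-5,"ty":-0.7,"tz":0,"twist":0,"grip":0},{"tx":-3.5,"ty":-0.2,"tz":0,"twist":0,"grip":0},{"tx":-2,"ty":0,"tz":0,"twist":0,"grip":0},{"tx":0,"ty":0,"tz":0,"twist":-4,"grip":0},{"tx":0,"ty":0,"tz":0,"twist":-3.6,"grip":0}]'
python3 -m crank '[{"tx":0,"ty":0,"tz":1,"twist":0,"grip":0},{"tx":0,"ty":0,"tz":2,"twist":0,"grip":0},{"tx":0,"ty":0,"tz":2,"twist":0,"grip":0},{"tx":0,"ty":0,"tz":1,"twist":0,"grip":0},{"tx":0,"ty":0,"tz":0,"twist":0,"grip":0},{"tx":0,"ty":0,"tz":0,"twist":0,"grip":0},{"tx":0,"ty":0,"tz":0,"twist":0,"grip":0}]'
python3 -c "
from h import *
go(pocket('carrier',.029),.0275,100)"; python3 look.py g13 345,190 185,215
```

```text
time: 33.12
tool_pos: [0.5488, -0.1792, 0.1404]
ee_rot: [-3.14, -0.001, 1.747]
wrist_force: [0.4, 1.8, -1.6]
width: 0.0335
time: 34.0
tool_pos: [0.5501, -0.1792, 0.0826]
ee_rot: [3.14, 0.001, 1.746]
wrist_force: [0.7, -0.5, -2.2]
width: 0.0334
t 34.0 pos [ 0.5501 -0.1792  0.0826] yaw 100.0 | total tx -0.01 ty -0.12 tz 5.51 cm twist 0.0 (shift in present axes)
   in final axes tx -0.01 ty -0.12 F [ 0.7 -0.5 -2.2] w 0.0334
```

View pics/g13.png

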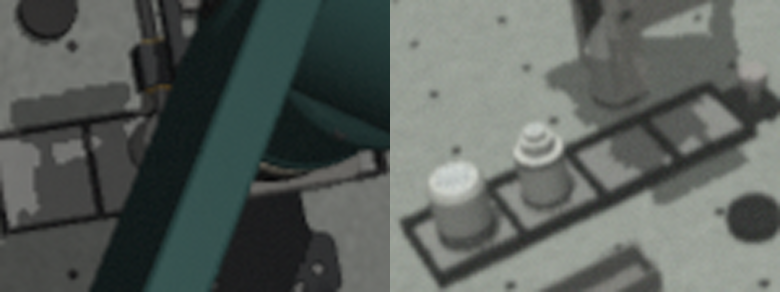

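```bash
python3 -m crank '[{"tx":0,"ty":-0.05,"tz":1.5,"twist":0,"grip":0},{"tx":0,"ty":0,"tz":1.5,"twist":0,"grip":0},{"tx":0,"ty":0,"tz":1,"twist":0,"grip":0},{"tx":0,"ty":0,"tz":0.5,"twist":0,"grip":0},{"tx":0,"ty":0,"tz":0.3,"twist":0,"grip":0},{"tx":0,"ty":0,"tz":0.2,"twist":0,"grip":0},{"tx":0,"ty":0,"tz":0.1,"twist":0,"grip":0},{"tx":0,"ty":0,"tz":0.1,"twist":0,"grip":0},{"tx":0,"ty":0,"tz":0,"twist":0,"grip":0},{"tx":0,"ty":0,"tz":0,"twist":0,"grip":0}]'
python3 -m crank '[{"tx":0,"ty":0,"tz":0.05,"twist":0,"grip":0},{"tx":0,"ty":0,"tz":0.05,"twist":0,"grip":0},{"tx":0,"ty":0,"tz":0.05,"twist":0,"grip":0},{"tx":0,"ty":0,"tz":0,"twist":0,"grip":0}]'
python3 -m crank '[{"tx":0,"ty":0,"tz":0.05,"twist":0,"grip":0},{"tx":0,"ty":0,"tz":0,"twist":0,"grip":0}]'
python3 -m crank '[{"tx":0,"ty":0,"tz":0.05,"twist":0,"grip":0},{"tx":0,"ty":0,"tz":0,"twist":0,"grip":0}]'
```

```text
time: 35.35
tool_pos: [0.549, -0.179, 0.0296]
ee_rot: [3.141, 0.0, 1.746]
wrist_force: [0.3, 0.5, -2.1]
width: 0.0333
time: 35.85
tool_pos: [0.5489, -0.179, 0.0279]
ee_rot: [-3.141, -0.0, 1.746]
wrist_force: [0.6, -0.4, -1.9]
width: 0.0332
time: 36.1
tool_pos: [0.549, -0.179, 0.0275]
ee_rot: [3.142, 0.0, 1.746]
wrist_force: [0.3, -0.1, -2.2]
width: 0.0333
time: 36.35
tool_pos: [0.549, -0.179, 0.0275]
ee_rot: [3.141, 0.0, 1.746]
wrist_force: [-1.6, -0.0, 1.8]
width: 0.0333
```

Contact. Release and rise.

```bash
python3 -m crank '[{"tx":0,"ty":0,"tz":0.02,"twist":0,"grip":0},{"tx":0,"ty":0,"tz":0,"twist":0,"grip":0.4},{"tx":0,"ty":0,"tz":0,"twist":0,"grip":0.5},{"tx":0,"ty":0,"tz":0,"twist":0,"grip":0.6},{"tx":0,"ty":0,"tz":0,"twist":0,"grip":0.7},{"tx":0,"ty":0,"tz":0,"twist":0,"grip":0.7}]'
python3 -m crank '[{"tx":0,"ty":0,"tz":-1,"twist":0,"grip":0.7},{"tx":0,"ty":0,"tz":-3,"twist":0,"grip":0.7},{"tx":0,"ty":0,"tz":-4,"twist":0,"grip":0.7},{"tx":0,"ty":0,"tz":-4,"twist":0,"grip":0.7},{"tx":0,"ty":0,"tz":0,"twist":7.6,"grip":0.7},{"tx":0,"ty":0,"tz":0,"twist":0,"grip":0.7},{"tx":0,"ty":0,"tz":0,"twist":0,"grip":0.7}]'
python3 -c "
from h import *
go(pocket('storage',-.087),.14,92.4)"; python3 look.py g14 350,195 165,220
```

```text
time: 37.1
tool_pos: [0.549, -0.179, 0.0267]
ee_rot: [-3.142, 0.0, 1.746]
wrist_force: [-0.2, -0.4, 0.3]
width: 0.0657
time: 37.98
tool_pos: [0.5485, -0.1788, 0.1463]
ee_rot: [-3.14, -0.0, 1.615]
wrist_force: [0.4, -0.4, -0.1]
width: 0.0661
t 37.98 pos [ 0.5485 -0.1788  0.1463] yaw 92.5 | total tx 28.05 ty 3.85 tz 0.63 cm twist 0.1 (shift in present axes)
   in final axes tx 28.05 ty 3.79 F [ 0.4 -0.4 -0.1] w 0.0661
```

View pics/g14.png

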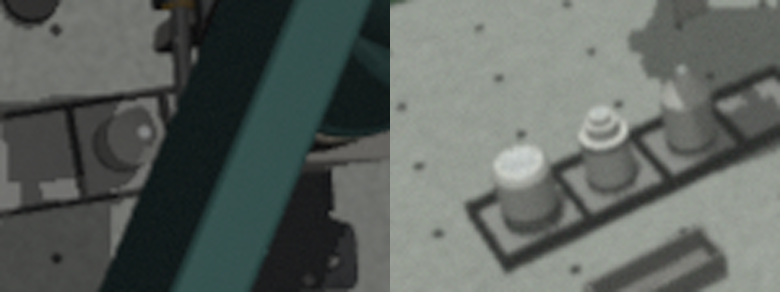

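Three are standing. Last is slim.

```bash
python3 -m crank '[{"tx":2.2,"ty":0,"tz":0,"twist":0,"grip":0.7},{"tx":4.5,"ty":0.7,"tz":0,"twist":0,"grip":0.7},{"tx":5.5,"ty":1,"tz":0,"twist":0,"grip":0.7},{"tx":5.5,"ty":1,"tz":0,"twist":0,"grip":0.7},{"tx":5,"ty":1,"tz":0,"twist":0,"grip":0.7},{"tx":3.5,"ty":0,"tz":0,"twist":0,"grip":0.7},{"tx":1.7,"ty":0,"tz":0,"twist":0,"grip":0.7},{"tx":0,"ty":0,"tz":0,"twist":0,"grip":0.7}]'
python3 -m crank '[{"tx":0,"ty":0,"tz":1,"twist":0,"grip":0.7},{"tx":0,"ty":0,"tz":2,"twist":0,"grip":0.7},{"tx":0,"ty":0,"tz":1,"twist":0,"grip":0.7},{"tx":0,"ty":0,"tz":0,"twist":0,"grip":0.7},{"tx":0,"ty":0,"tz":0,"twist":0,"grip":0.7},{"tx":0,"ty":0,"tz":0,"twist":0,"grip":0.7}]'
python3 -c "
from h import *
go(pocket('storage',-.087),.032,92.4)"; python3 look.py g15 170,175 325,165
```

```text
time: 39.08
tool_pos: [0.5737, 0.1024, 0.1466]
ee_rot: [-3.141, 0.0, 1.615]
wrist_force: [-0.7, 0.4, -0.3]
width: 0.0658
time: 39.83
tool_pos: [0.5747, 0.1012, 0.1077]
ee_rot: [3.14, 0.0, 1.613]
wrist_force: [0.3, -0.2, 1.0]
width: 0.0655
t 39.83 pos [0.5747 0.1012 0.1077] yaw 92.4 | total tx 0.19 ty -0.00 tz 7.57 cm twist 0.0 (shift in present axes)
   in final axes tx 0.19 ty -0.00 F [ 0.3 -0.2  1. ] w 0.0655
```

View pics/g15.png

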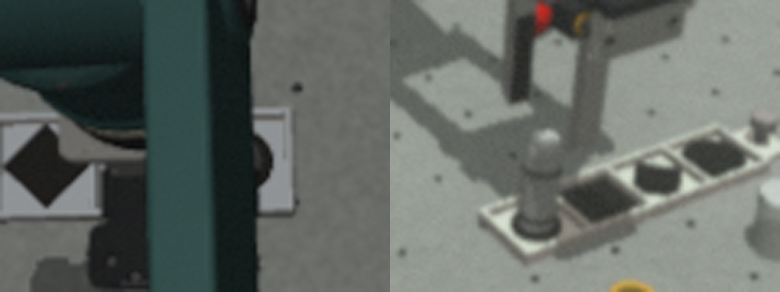

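```bash
python3 -m crank '[{"tx":0,"ty":-0.1,"tz":2.5,"twist":0,"grip":0.7},{"tx":0,"ty":0,"tz":2.5,"twist":0,"grip":0.7},{"tx":0,"ty":0,"tz":1.5,"twist":0,"grip":0.7},{"tx":0,"ty":0,"tz":1,"twist":0,"grip":0.7},{"tx":0,"ty":0,"tz":0,"twist":0,"grip":0.7},{"tx":0,"ty":0,"tz":0,"twist":0,"grip":0.7},{"tx":0,"ty":0,"tz":0,"twist":0,"grip":0.7}]'
python3 -m crank '[{"tx":0,"ty":0,"tz":0,"twist":0,"grip":0.5},{"tx":0,"ty":0,"tz":0,"twist":0,"grip":0.4},{"tx":0,"ty":0,"tz":0,"twist":0,"grip":0.3},{"tx":0,"ty":0,"tz":0,"twist":0,"grip":0.15},{"tx":0,"ty":0,"tz":0,"twist":0,"grip":0},{"tx":0,"ty":0,"tz":0,"twist":0,"grip":0},{"tx":0,"ty":0,"tz":0,"twist":0,"grip":0},{"tx":0,"ty":0,"tz":0,"twist":0,"grip":0}]'
python3 look.py g16 170,175 325,165
```

```text
time: 40.8
tool_pos: [0.5739, 0.1013, 0.0328]
ee_rot: [3.14, 0.0, 1.613]
wrist_force: [-0.5, 0.4, -0.7]
width: 0.066
time: 41.8
tool_pos: [0.5731, 0.1013, 0.0318]
ee_rot: [-3.141, 0.0, 1.613]
wrist_force: [-0.3, -0.6, 0.3]
width: 0.0276
```

View pics/g16.png

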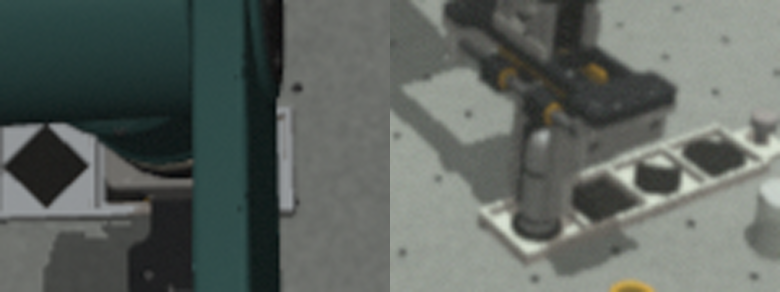

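```bash
python3 -m crank '[{"tx":0,"ty":0,"tz":-0.5,"twist":0,"grip":0},{"tx":0,"ty":0,"tz":-1,"twist":0,"grip":0},{"tx":0,"ty":0,"tz":-2.5,"twist":0,"grip":0},{"tx":0,"ty":0,"tz":-4,"twist":0,"grip":0},{"tx":0,"ty":0,"tz":-3,"twist":0,"grip":0},{"tx":0,"ty":0,"tz":0,"twist":0,"grip":0},{"tx":0,"ty":0,"tz":0,"twist":0,"grip":0}]'
python3 -c "
from h import *
go(pocket('carrier',.087),.14,100)"
```

```text
time: 42.78
tool_pos: [0.5725, 0.1012, 0.1405]
ee_rot: [-3.14, 0.0, 1.613]
wrist_force: [-0.4, 0.9, -2.0]
width: 0.0274
t 42.77 pos [0.5725 0.1012 0.1405] yaw 92.4 | total tx -22.19 ty -4.29 tz 0.05 cm twist -7.6 (shift in present axes)
   in final axes tx -21.43 ty -7.18 F [-0.4  0.9 -2. ] w 0.0274
```

```bash
python3 -m crank '[{"tx":-2.2,"ty":0,"tz":0,"twist":0,"grip":0},{"tx":-4.5,"ty":-1.1,"tz":0,"twist":0,"grip":0},{"tx":-5,"ty":-1.1,"tz":0,"twist":0,"grip":0},{"tx":-5,"ty":-1.1,"tz":0,"twist":0,"grip":0},{"tx":-3.5,"ty":-1,"tz":0,"twist":0,"grip":0},{"tx":-2,"ty":0,"tz":0,"twist":0,"grip":0},{"tx":0,"ty":0,"tz":0,"twist":-4,"grip":0},{"tx":0,"ty":0,"tz":0,"twist":-3.6,"grip":0}]'
python3 -m crank '[{"tx":0,"ty":0,"tz":1,"twist":0,"grip":0},{"tx":0,"ty":0,"tz":2,"twist":0,"grip":0},{"tx":0,"ty":0,"tz":2,"twist":0,"grip":0},{"tx":0,"ty":0,"tz":1,"twist":0,"grip":0},{"tx":0,"ty":0,"tz":0,"twist":0,"grip":0},{"tx":0,"ty":0,"tz":0,"twist":0,"grip":0},{"tx":0,"ty":0,"tz":0,"twist":0,"grip":0}]'
python3 -c "
from h import *
go(pocket('carrier',.087),.0275,100)"; python3 look.py g17 325,190 205,205
```

```text
time: 43.78
tool_pos: [0.5394, -0.1219, 0.1402]
ee_rot: [-3.14, -0.002, 1.748]
wrist_force: [-0.7, 0.1, -1.4]
width: 0.0277
time: 44.65
tool_pos: [0.5403, -0.1225, 0.0828]
ee_rot: [3.14, 0.001, 1.746]
wrist_force: [-0.2, -0.3, -2.0]
width: 0.0275
t 44.65 pos [ 0.5403 -0.1225  0.0828] yaw 100.0 | total tx 0.04 ty -0.13 tz 5.53 cm twist 0.0 (shift in present axes)
   in final axes tx 0.04 ty -0.13 F [-0.2 -0.3 -2. ] w 0.0275
```

View pics/g17.png

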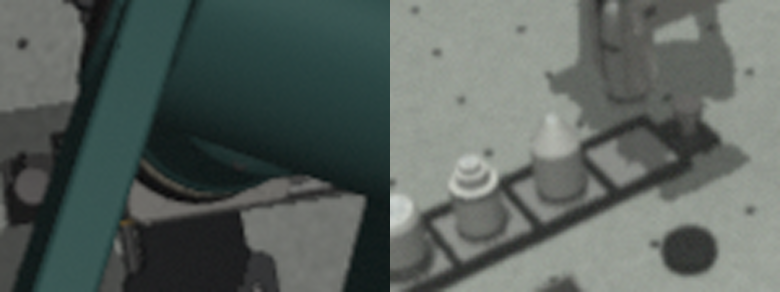

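```bash
python3 -m crank '[{"tx":0,"ty":-0.05,"tz":1.5,"twist":0,"grip":0},{"tx":0,"ty":0,"tz":1.5,"twist":0,"grip":0},{"tx":0,"ty":0,"tz":1,"twist":0,"grip":0},{"tx":0,"ty":0,"tz":0.5,"twist":0,"grip":0},{"tx":0,"ty":0,"tz":0.3,"twist":0,"grip":0},{"tx":0,"ty":0,"tz":0.2,"twist":0,"grip":0},{"tx":0,"ty":0,"tz":0.1,"twist":0,"grip":0},{"tx":0,"ty":0,"tz":0,"twist":0,"grip":0},{"tx":0,"ty":0,"tz":0,"twist":0,"grip":0}]'
python3 -m crank '[{"tx":0,"ty":0,"tz":0.05,"twist":0,"grip":0},{"tx":0,"ty":0,"tz":0.05,"twist":0,"grip":0},{"tx":0,"ty":0,"tz":0.05,"twist":0,"grip":0},{"tx":0,"ty":0,"tz":0.05,"twist":0,"grip":0},{"tx":0,"ty":0,"tz":0,"twist":0,"grip":0}]'
python3 -m crank '[{"tx":0,"ty":0,"tz":0.05,"twist":0,"grip":0},{"tx":0,"ty":0,"tz":0,"twist":0,"grip":0}]'
python3 -m crank '[{"tx":0,"ty":0,"tz":0.05,"twist":0,"grip":0},{"tx":0,"ty":0,"tz":0,"twist":0,"grip":0}]'
```

```text
time: 45.88
tool_pos: [0.5393, -0.1225, 0.031]
ee_rot: [3.141, 0.0, 1.746]
wrist_force: [-0.3, -0.4, -1.9]
width: 0.0278
time: 46.5
tool_pos: [0.539, -0.1224, 0.0286]
ee_rot: [-3.141, -0.0, 1.746]
wrist_force: [0.2, 0.5, -1.8]
width: 0.0274
time: 46.75
tool_pos: [0.539, -0.1224, 0.0282]
ee_rot: [-3.141, 0.0, 1.746]
wrist_force: [-0.7, -0.7, -1.9]
width: 0.0276
time: 47.0
tool_pos: [0.5391, -0.1225, 0.0278]
ee_rot: [3.142, 0.0, 1.746]
wrist_force: [-0.1, 0.5, -1.3]
width: 0.0275
```

```bash
python3 -m crank '[{"tx":0,"ty":0,"tz":0.05,"twist":0,"grip":0},{"tx":0,"ty":0,"tz":0,"twist":0,"grip":0}]'
```

```text
time: 47.25
tool_pos: [0.5391, -0.1225, 0.0277]
ee_rot: [3.142, 0.0, 1.746]
wrist_force: [-1.7, 0.7, 0.6]
width: 0.0277
```

```bash
python3 -m crank '[{"tx":0,"ty":0,"tz":0.02,"twist":0,"grip":0},{"tx":0,"ty":0,"tz":0,"twist":0,"grip":0.35},{"tx":0,"ty":0,"tz":0,"twist":0,"grip":0.45},{"tx":0,"ty":0,"tz":0,"twist":0,"grip":0.6},{"tx":0,"ty":0,"tz":0,"twist":0,"grip":0.7},{"tx":0,"ty":0,"tz":0,"twist":0,"grip":0.7}]'
python3 -m crank '[{"tx":0,"ty":0,"tz":-1,"twist":0,"grip":0.7},{"tx":0,"ty":0,"tz":-3,"twist":0,"grip":0.7},{"tx":0,"ty":0,"tz":-4,"twist":0,"grip":0.7},{"tx":0,"ty":0,"tz":-4,"twist":0,"grip":0.7},{"tx":3,"ty":0,"tz":-2,"twist":0,"grip":0.7},{"tx":5,"ty":0,"tz":0,"twist":0,"grip":0.7},{"tx":5,"ty":0,"tz":0,"twist":0,"grip":0.7},{"tx":5,"ty":0,"tz":0,"twist":0,"grip":0.7},{"tx":5,"ty":0,"tz":0,"twist":0,"grip":0.7},{"tx":3,"ty":0,"tz":0,"twist":0,"grip":0.7},{"tx":0,"ty":0,"tz":0,"twist":0,"grip":0.7},{"tx":0,"ty":0,"tz":0,"twist":0,"grip":0.7}]'
python3 - <<'E'
from h import *
T=cams.snapshot('top');S=cams.snapshot('scene');th=np.linspace(0,6.3,40)
for s,n,b in((T,'tf',(260,140,420,230)),(S,'sf',(110,160,270,270))):
    for q in L: 
        for r in cams.outline_of(s,'lens_'+q)[:1]:print(n,q,round(r['conf'],2),np.round(r['centre'],1))
    I=cv2.resize(s['frame'][:,:,::-1].copy(),None,fx=4,fy=4,interpolation=cv2.INTER_CUBIC)
    for k,(v,d,h,w) in L.items():
        c=pocket('carrier',w)
        for z in(.004,.044):cv2.polylines(I,[np.int32([(proj(s,(c[0]+d/2*np.cos(t),c[1]+d/2*np.sin(t),z))+.5)*4 for t in th])],True,(0,255,0) if z<.01 else (0,0,255),1)
    cv2.imwrite('pics/%s.png'%n,I[b[1]*4:b[3]*4,b[0]*4:b[2]*4])
E
```

```text
time: 48.0
tool_pos: [0.5391, -0.1225, 0.027]
ee_rot: [-3.142, 0.0, 1.746]
wrist_force: [0.6, -0.5, -0.1]
width: 0.0653
time: 49.5
tool_pos: [0.4941, 0.133, 0.1675]
ee_rot: [3.141, 0.001, 1.745]
wrist_force: [0.3, 0.5, 0.2]
width: 0.0657
tf stout 0.59 [386.8 179.6]
tf step 0.73 [160.4 177.4]
tf cone 0.91 [329.9 189.6]
tf slim 0.78 [298.4 197.1]
sf stout 0.68 [141.7 234.5]
sf step 0.83 [170.2 221.5]
sf cone 0.82 [195.7 209.6]
sf slim 0.75 [216.  194.9]
```

View pics/tf.png

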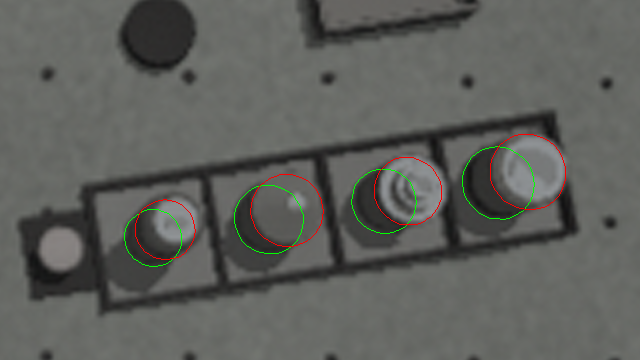

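View pics/sf.png

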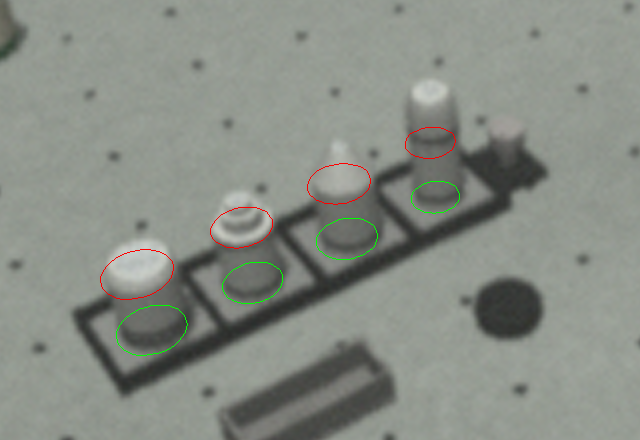

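All four stand upright in the right pockets. From the knob they are slim (about 165,225 in the top crop), cone (285,210), step (410,190) and stout (530,170). The gripper is open and clear of everything.

```bash
python3 -c "
from bench import ticket,get_obs
print(get_obs()['time'],ticket.close_job())"
```

```text
the job is handed in; nothing more can be done
50.0 None
```

All four objectives are in the carrier in reverse order and let go, and I handed the job in at 50 s. Starting from the carrier's knob end, they now stand slim, cone, step, stout; in the storage rack the order from the knob was stout, step, cone, slim.

- **Placing:** I lowered each one in 0.5 mm steps until the wrist force showed contact, then released it. Contact came at a TCP height of 27.4 to 27.7 mm, where the geometry put the pocket floor. The highest force read while setting one down was about 6 N.
- **Final check:** both camera views show all four upright inside their pockets. The open gripper was well away and the wrist force was near zero.
- **Disagreements:**
  - **Carrier position:** the scene camera alone put the carrier about 8 mm farther out in x than the top camera did. I stayed close to the top camera's fit, and every lens went in without touching a wall.
  - **False detection:** in the last top picture the network put the step objective over the storage rack. The picture itself and the scene view both show it in its carrier pocket.

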